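# Load a gel cassette rack and lock its carry handle up

## Robot

A 6-joint arm with a two-finger parallel gripper is mounted at the origin on the work surface. World frame = base frame: x ahead of the robot, y to its left, z up, the work surface at z = 0. Lengths are in mm, angles in rad, forces in N, time in s.
With the tool pointing down it reaches from about 350 to 775 mm from the base axis. Payload 7.3 kg.
Tool frame: the origin (TCP) lies at the very end of the fingers, on their centre line; the grasp point (between the pads) lies 19 mm behind it; z points along the fingers, y is the line along which they close (so a half turn about z gives the same grasp; the last joint's range is limited). The gripper opens to 92 mm and grips with 3 to 60 N. Pads are 19 mm wide; open, the fingers measure 130 mm over their backs; the gripper's body (75 mm by 190 mm) begins 47 mm behind the grasp point.
Start: joints at [1.07, 0.342, 1.524, -0, 1.275, -0.146], TCP at [182.373, 492.326, 226.741] pointing down, gripper open.
Joint ranges: [-2.53, 2.53], [-0.77, 2.02], [0.04, 2.7], [-1, 4.14], [0.28, 2.66], [-3.11, 3.11]. Speed limits (rad/s): [2.57, 2.57, 3.14, 3.14, 3.14, 3.14].

## Interface

Orientations are given as [roll, pitch, yaw] about the fixed x, y, z axes, in that order (R = Rz(yaw) Ry(pitch) Rx(roll)).
In Python, from plant import bot gives the robot as it stands.
- The arm moves only by the tool jog_arm, never from a script. Its argument "targets" is a list of rows, each an object with "xyz": the shift along the tool's x, y, z as a fraction of full scale, a list of three; "spin": the turn about the tool's z as a fraction of full scale. In form: [{"xyz": [x, y, z], "spin": spin}, ...]. A call has exactly 10 rows; each row shifts and turns the commanded pose from where the row before left it, along the tool's axes as they then stand; what a row does not reach is not made up. Full scale, the value 1, is 80 mm for a shift and 0.1 rad for a turn. A row lasts 1/8 s, in which the tool goes at most 62.5 mm and 10.7 degrees, less where a joint would pass 70% of its speed; a pose out of reach is approached as far as the arm can. A call with a number of a shift or a turn outside -1 to 1 is refused whole. A call with a gripper value outside its range is refused whole. "gripper" is the opening in per cent of the stroke, from 0 (shut) to 100 (fully open), set as the call begins (left out, the last holds). The fingers move at their own pace and stop on an object; the grip force is fixed at half the most. Time passes only in rows, so rows that do not move let the fingers close, or fill a call up. It gives the time, the measured TCP pose, the force, the opening and the grip force at its end, in the units of the state.
- bot.get_obs(): the state, without advancing time (a new reading comes with each control period).
- bot.capture(name): name is "side" or "top"; returns the picture (420x560x3 uint8, blue, green, red); there is no depth.
- bot.get_calibration(name): a dict with "vfov" (degrees; the focal length in pixels is half the picture's height over the tangent of half this angle, whatever the lens; pixels are square), "cx", "cy" (the principal point, pixels), "k1" (the pictures are not rectified: a ray, as slopes to the right and down, at radius r is drawn at 1 + k1 r^2 times it, then the intrinsics apply), "eye" and "rotation" of the camera in the world. Camera axes: x right, y down, z forward; pixel columns grow to the right and rows downward; lengths in mm; the calibration is good to about 2 mm. A picture is of the moment at which its call begins. get_calibration takes no time and is no camera call.
- bot.close_job(): hands the job in; it is judged then, once.
The state is a dict: "time": time; "joint_positions": joint angles; "dq": joint speeds; "tau": joint torques, N m; "tool_pos": TCP position; "tcp_rot": TCP orientation; "contact_force": force on the tool from outside, world axes, zero at the start; "moment": the same for the moment, N m; "grip_width": finger opening in mm; "finger_force": force on a finger pad.
Only numpy, scipy, OpenCV 4.12 (cv2) and the standard library are available. Lean on these libraries where they do the work, as an engineer would, in place of code of your own. Each camera call takes 0.05 s, during which the arm holds its last target. There are 200 camera calls.

## Task

Get the gels ready to be carried to the cold room: fold the rack's carry handle right down out of the way, then take every glass gel cassette out of the casters and stand it upright in a slot of the rack, one to a slot and fully down, setting it in gently. Then swing the carry handle back up until it snaps home, upright, and leave the other things on the bench alone.

Things in the scene. Friction and masses are not known exactly. Their poses are not given: they have to be found in the camera images.
- rack: Loose white plastic carrying rack, 1.4 kg, on rubber feet. Origin: centre of its underside, z up. Base 116 mm (own x) by 228 mm (own y). Five crosswise slots at own y = -84, -42, 0, 42, 84 mm, each 12 mm wide (y), 106 mm long (x); slot floor 10 mm above the bench, notched side rails 54 mm high. End cheeks at y = +-112 mm, 58 mm high, bear the carry handle.
- bail (a joint): Carry handle of the rack, rad. 0 = straight up at its end stop; 1.57 = folded down level on the rack's own -x side at its other stop. Hinge parallel to own y through x = 0, z = 50 mm; at value q the grip is at own x = -110 sin q, z = 50 + 110 cos q mm. An over-centre spring (turning point 0.785) pulls it to the nearer stop, holding with about 3 N at the grip. Wire arms at own y = +-120 mm.
- bail_grip (a point): Centre of the black grip of the carry handle: a round bar 16 mm thick and 110 mm long parallel to the rack's own y.
- casterA: Fixed grey triple gel caster, 122 mm (own x) by 150 mm (own y). Origin: centre of its underside. Three slots for cassettes at own y = -44, 0 and 44 mm, 12 mm wide, floor 10 mm above the bench, side rails 34 mm high.
- casterB: A second gel caster, same as casterA.
- rack_slot0 (a point): Centre of the floor of rack slot 0 (rack's own y = -84 mm, 10 mm above the bench); frame as the rack's.
- rack_slot1 (a point): Centre of the floor of rack slot 1 (rack's own y = -42 mm, 10 mm above the bench); frame as the rack's.
- rack_slot2 (a point): Centre of the floor of rack slot 2 (rack's own y = 0 mm, 10 mm above the bench); frame as the rack's.
- rack_slot3 (a point): Centre of the floor of rack slot 3 (rack's own y = 42 mm, 10 mm above the bench); frame as the rack's.
- rack_slot4 (a point): Centre of the floor of rack slot 4 (rack's own y = 84 mm, 10 mm above the bench); frame as the rack's.
- gel1: Glass gel cassette standing on edge in a caster slot: 100 mm wide (own x), 8 mm thick (own y), 80 mm tall (own z), 0.11 kg; the lowest 5 mm is only 6.5 mm thick. Origin: centre of its underside. The same either way round. May be absent (None).
- gel2: Glass gel cassette standing on edge in a caster slot: 100 mm wide (own x), 8 mm thick (own y), 80 mm tall (own z), 0.11 kg; the lowest 5 mm is only 6.5 mm thick. Origin: centre of its underside. The same either way round. May be absent (None).
- gel3: Glass gel cassette standing on edge in a caster slot: 100 mm wide (own x), 8 mm thick (own y), 80 mm tall (own z), 0.11 kg; the lowest 5 mm is only 6.5 mm thick. Origin: centre of its underside. The same either way round. May be absent (None).
- gel4: Glass gel cassette standing on edge in a caster slot: 100 mm wide (own x), 8 mm thick (own y), 80 mm tall (own z), 0.11 kg; the lowest 5 mm is only 6.5 mm thick. Origin: centre of its underside. The same either way round. May be absent (None).
- gel5: Glass gel cassette standing on edge in a caster slot: 100 mm wide (own x), 8 mm thick (own y), 80 mm tall (own z), 0.11 kg; the lowest 5 mm is only 6.5 mm thick. Origin: centre of its underside. The same either way round. May be absent (None).
- gel6: Glass gel cassette standing on edge in a caster slot: 100 mm wide (own x), 8 mm thick (own y), 80 mm tall (own z), 0.11 kg; the lowest 5 mm is only 6.5 mm thick. Origin: centre of its underside. The same either way round. May be absent (None).
- tube_rack: Bystander, not part of the job: pink PCR tube rack 85 x 125 x 42 mm. Origin near the middle of its underside.
- plate: Bystander, not part of the job: green 96-well plate holder 85 x 125 x 32 mm. Origin near the middle of its underside.
- pipette: Bystander, not part of the job: single-channel pipette lying down, about 230 mm long, 28 mm thick. Origin near the middle of its underside.
- comb: Bystander, not part of the job: white gel comb lying flat, 84 x 30 x 6 mm. Origin near the middle of its underside.
- marker: Bystander, not part of the job: black marker pen lying down, about 130 mm long, 14 mm thick. Origin near the middle of its underside.
- timer: Bystander, not part of the job: white bench timer 60 x 60 x 22 mm. Origin near the middle of its underside.
- buffer: Bystander, not part of the job: plastic buffer bottle 60 mm across, 140 mm tall. Origin near the middle of its underside.
Not all that is in view belongs to the job. Leave any yellow look-alike of the gel5 alone.

How it is judged (in metres and radians):
On the way, in this order (a step that is already met when the one before it is completed fails the run):
1. the carry handle is folded fully down (value of joint bail above 1.48 rad), for 0.2 s.
2. every cassette stands in a slot of the rack, the handle still down ((distance between gel1 and rack_slot0 below 0.008 m or distance between gel1 and rack_slot1 below 0.008 m or distance between gel1 and rack_slot2 below 0.008 m or distance between gel1 and rack_slot3 below 0.008 m or distance between gel1 and rack_slot4 below 0.008 m) and angle between each of gel1, gel2, gel3, gel4, gel5, gel6's own z axis and vertical below 0.2 rad and (distance between gel2 and rack_slot0 below 0.008 m or distance between gel2 and rack_slot1 below 0.008 m or distance between gel2 and rack_slot2 below 0.008 m or distance between gel2 and rack_slot3 below 0.008 m or distance between gel2 and rack_slot4 below 0.008 m) and (distance between gel3 and rack_slot0 below 0.008 m or distance between gel3 and rack_slot1 below 0.008 m or distance between gel3 and rack_slot2 below 0.008 m or distance between gel3 and rack_slot3 below 0.008 m or distance between gel3 and rack_slot4 below 0.008 m) and (distance between gel4 and rack_slot0 below 0.008 m or distance between gel4 and rack_slot1 below 0.008 m or distance between gel4 and rack_slot2 below 0.008 m or distance between gel4 and rack_slot3 below 0.008 m or distance between gel4 and rack_slot4 below 0.008 m) and (distance between gel5 and rack_slot0 below 0.008 m or distance between gel5 and rack_slot1 below 0.008 m or distance between gel5 and rack_slot2 below 0.008 m or distance between gel5 and rack_slot3 below 0.008 m or distance between gel5 and rack_slot4 below 0.008 m) and (distance between gel6 and rack_slot0 below 0.008 m or distance between gel6 and rack_slot1 below 0.008 m or distance between gel6 and rack_slot2 below 0.008 m or distance between gel6 and rack_slot3 below 0.008 m or distance between gel6 and rack_slot4 below 0.008 m) and value of joint bail above 1.3 rad), for 0.2 s.
3. the carry handle is up in its end stop (value of joint bail below 0.06 rad), for 0.2 s.
At the end, for the whole second after the job is handed in: Every cassette stands in a rack slot (underside centre within 8 mm of the slot floor's centre, within 0.2 rad of upright), the handle is up (under 0.06 rad from its stop), the rack stands flat on the bench (within 0.05 rad), and all is at rest ((distance between gel1 and rack_slot0 below 0.008 m or distance between gel1 and rack_slot1 below 0.008 m or distance between gel1 and rack_slot2 below 0.008 m or distance between gel1 and rack_slot3 below 0.008 m or distance between gel1 and rack_slot4 below 0.008 m) and angle between each of gel1, gel2, gel3, gel4, gel5, gel6's own z axis and vertical below 0.2 rad and (distance between gel2 and rack_slot0 below 0.008 m or distance between gel2 and rack_slot1 below 0.008 m or distance between gel2 and rack_slot2 below 0.008 m or distance between gel2 and rack_slot3 below 0.008 m or distance between gel2 and rack_slot4 below 0.008 m) and (distance between gel3 and rack_slot0 below 0.008 m or distance between gel3 and rack_slot1 below 0.008 m or distance between gel3 and rack_slot2 below 0.008 m or distance between gel3 and rack_slot3 below 0.008 m or distance between gel3 and rack_slot4 below 0.008 m) and (distance between gel4 and rack_slot0 below 0.008 m or distance between gel4 and rack_slot1 below 0.008 m or distance between gel4 and rack_slot2 below 0.008 m or distance between gel4 and rack_slot3 below 0.008 m or distance between gel4 and rack_slot4 below 0.008 m) and (distance between gel5 and rack_slot0 below 0.008 m or distance between gel5 and rack_slot1 below 0.008 m or distance between gel5 and rack_slot2 below 0.008 m or distance between gel5 and rack_slot3 below 0.008 m or distance between gel5 and rack_slot4 below 0.008 m) and (distance between gel6 and rack_slot0 below 0.008 m or distance between gel6 and rack_slot1 below 0.008 m or distance between gel6 and rack_slot2 below 0.008 m or distance between gel6 and rack_slot3 below 0.008 m or distance between gel6 and rack_slot4 below 0.008 m) and value of joint bail below 0.06 rad and angle between rack's own z axis and vertical below 0.05 rad and linear speed of each of rack, gel1, gel2, gel3, gel4, gel5, gel6 below 0.02 m/s); the robot touches nothing.
It fails at once if a cassette is banged down on the rack (over 60 N between them) (contact force between any of gel1, gel2, gel3, gel4, gel5, gel6 and rack above 60 N).
It fails at once if the rack is tipped by more than 0.35 rad (angle between rack's own z axis and vertical above 0.35 rad).
It fails at once if another thing on the bench is shoved by more than 4 cm (distance of any of tube_rack, plate, pipette, comb, marker, timer, buffer from where it was at the start of the episode above 0.04 m).
Of gel1, gel2, gel3, gel4, gel5, gel6 only 3 to 5 are there at a start; the rules pass over those that are not, and their reading is None.
At some moment in a run one of rack may be knocked a few centimetres aside while the robot is not near it.
It also fails if it takes over 210 s, if anything falls off the work surface, if the arm or the gripper's body presses on something with over 40 N, if the wrist force passes 120 N, or if a joint passes its speed limit or range.

## Working session

There is one attempt and no reset: what is moved stays moved. The work goes in short steps, Python scripts to look and compute and a tool call to move; the robot and the scene stay as the last step left them, time stands still between calls to the robot, and variables do not carry over. Pictures are saved under pics/ and viewed, at most 15 in all, crops included, and the job is handed in when it is done.

Besides the shell and the picture viewer there is one more tool, called after "Request:" as name(argument=value, ...), one argument or row to a line, values as JSON. jog_arm: Moves the arm, as the interface text tells. Shift numbers are shares of 80 mm and turn numbers shares of 0.1 rad, none past 1 either way. Its arguments: {"type":"object","properties":{"targets":{"type":"array","items":{"type":"object","properties":{"xyz":{"type":"array","items":{"type":"number"}},"spin":{"type":"number"}}}},"gripper":{"type":"number"}},"required":["targets"]}

```bash
ls; mkdir -p pics
python3 - <<'E'
from plant import bot
import cv2
o=bot.get_obs();print({k:o[k] for k in('time','tool_pos','tcp_rot','contact_force','grip_width')})
for n in('side','top'):
    print(bot.get_calibration(n)); cv2.imwrite(f'pics/{n}0.png',bot.capture(n))
E
```

```text
pics
{'time': 0.0, 'tool_pos': array([182.1589299 , 491.95086534, 226.04902153]), 'tcp_rot': array([-3.14007760e+00, -2.16432300e-04,  2.78679941e+00]), 'contact_force': array([ 1.19476135e+00,  9.01574904e-02, -3.60871789e-05]), 'grip_width': 91.43011446714199}
{'vfov': 44.78491478101451, 'cx': 287.56309030856744, 'cy': 204.49989193265142, 'k1': 0.0035895178128549183, 'eye': array([  437.99736655, -1152.15709233,   927.77613735]), 'rotation': array([-2.18356712, -0.02249302, -0.08303912])}
{'vfov': 48.59112417948658, 'cx': 285.658779975949, 'cy': 207.54443570802334, 'k1': 0.04134331050424539, 'eye': array([ 380.9574843 ,  -39.85763594, 1425.55266122]), 'rotation': array([-2.99375111, -0.00738531, -1.55836826])}
```

View pics/top0.png

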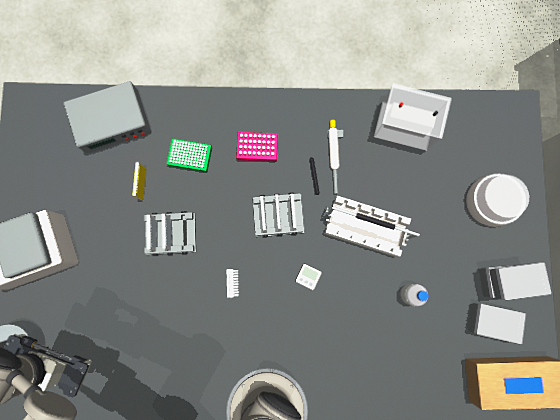

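View pics/side0.png

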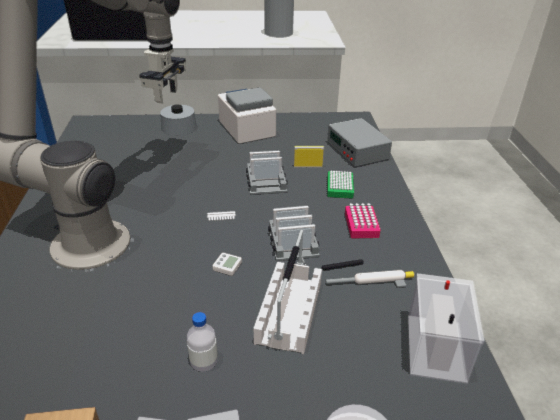

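Top view: rack at (370,225) with black grip at (375,220); casters at (170,233) and (278,215); yellow look-alike at (138,180). Candidate cassettes are the glass plates in the two casters. Next is a close crop with measurements.

```bash
cat > h.py <<'E'
import numpy as np, cv2
from scipy.spatial.transform import Rotation as Ro
from plant import bot
def cam(n):
    c=bot.get_calibration(n); R=Ro.from_euler('xyz',c['rotation']).as_matrix()
    f=210/np.tan(np.radians(c['vfov'])/2); return c,R,f
def ray(n,u,v):
    c,R,f=cam(n); d=np.array([(u-c['cx'])/f,(v-c['cy'])/f]); s=d.copy()
    for _ in range(20): s=d/(1+c['k1']*(s@s))
    return np.array(c['eye']),R@np.array([s[0],s[1],1])
def onz(n,u,v,z):
    e,d=ray(n,u,v); return e+d*(z-e[2])/d[2]
def proj(n,p):
    c,R,f=cam(n); q=R.T@(np.array(p,float)-c['eye']); s=q[:2]/q[2]
    s=s*(1+c['k1']*(s@s)); return s*f+[c['cx'],c['cy']]
def crop(img,x0,y0,x1,y1,k): return cv2.resize(img[y0:y1,x0:x1],None,fx=k,fy=k,interpolation=cv2.INTER_CUBIC)
E
python3 - <<'E'
from h import *
t=cv2.imread('pics/top0.png');s=cv2.imread('pics/side0.png')
a=crop(t,130,185,230,265,4);b=crop(t,240,185,340,265,4)
c=crop(s,235,140,335,260,4)[:, :400]
top=np.hstack([a,b]); cv2.imwrite('pics/cast.png',top)
cv2.imwrite('pics/rack.png',crop(t,310,185,430,265,6))
cv2.imwrite('pics/scast.png',crop(s,235,140,335,260,5))
for n,u,v in(('top',265,400),('top',375,220),('top',170,233),('top',278,215)): print(onz(n,u,v,0).round(0))
E
```

```text
[29.  5.  0.]
[ 558. -324.    0.]
[510. 305.   0.]
[570. -24.   0.]
```

View pics/cast.png

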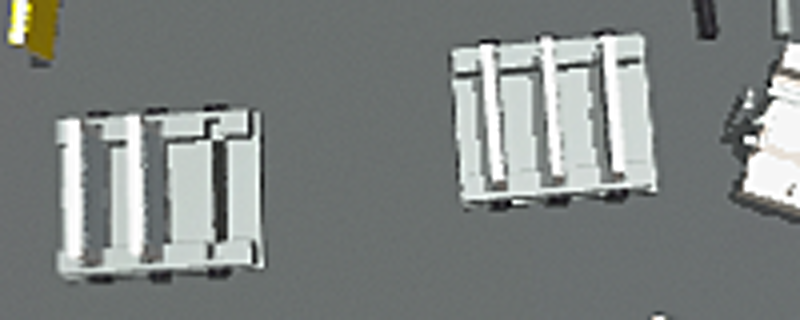

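View pics/rack.png

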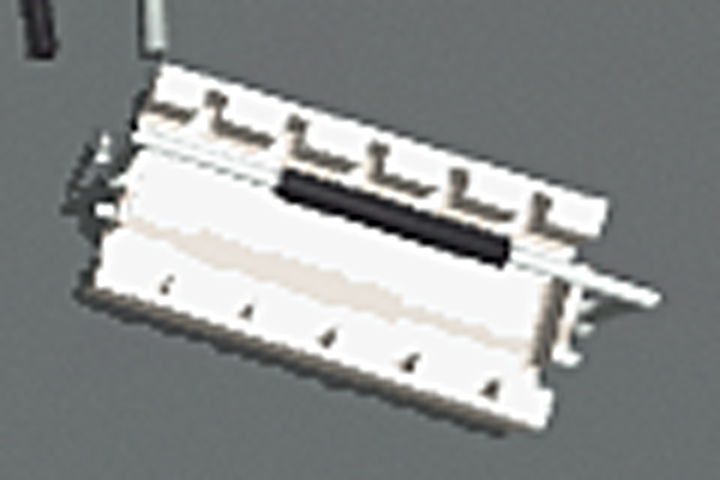

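View pics/scast.png

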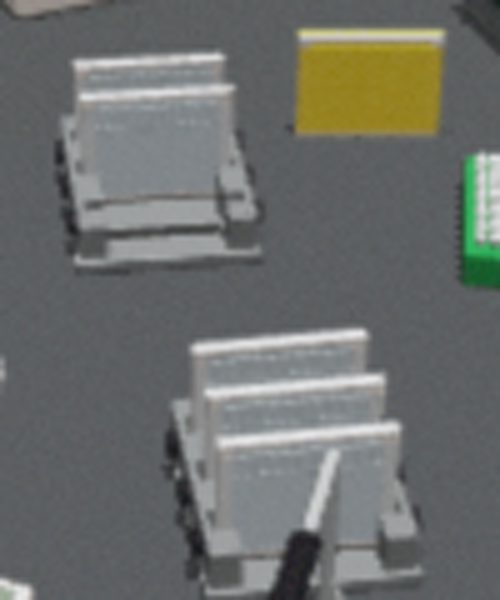

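Five cassettes: two in the left caster (crop strips at x≈72 and 135), three in the right one (x≈490, 550, 610). The rack crop shows the black grip from (285,185) to (505,250). I leave the yellow plate alone and now measure precisely.

```bash
cat >> h.py <<'E'
def tri(ut,us):
    (a,d),(b,e)=ray('top',*ut),ray('side',*us); d=d/np.linalg.norm(d);e=e/np.linalg.norm(e)
    s=np.linalg.lstsq(np.c_[d,-e],b-a,rcond=None)[0]; p,q=a+d*s[0],b+e*s[1]; return (p+q)/2,np.linalg.norm(p-q)
def rects(img,box,lo,hi,amin=15,k=4,open_=0):
    x0,y0,x1,y1=box; c=crop(img,*box,k); m=cv2.inRange(c,lo,hi)
    if open_: m=cv2.morphologyEx(m,cv2.MORPH_OPEN,np.ones((open_,open_),np.uint8))
    out=[]
    for q in cv2.findContours(m,cv2.RETR_EXTERNAL,cv2.CHAIN_APPROX_NONE)[0]:
        if cv2.contourArea(q)>amin*k*k:
            b=cv2.boxPoints(cv2.minAreaRect(q)); out.append((b+.5)/k-.5+[x0,y0])
    return out
def ends(b):  # midpoints of the short sides
    e=[(b[0]+b[1])/2,(b[1]+b[2])/2,(b[2]+b[3])/2,(b[3]+b[0])/2]
    return (e[0],e[2]) if np.linalg.norm(e[0]-e[2])>np.linalg.norm(e[1]-e[3]) else (e[1],e[3])
E
python3 - <<'E'
from h import *
t=cv2.imread('pics/top0.png');s=cv2.imread('pics/side0.png')
np.set_printoptions(precision=1,suppress=True)
print('gels')
for box in((138,205,205,262),(245,188,335,245)):
    for b in rects(t,box,(238,238,238),(255,255,255)):
        e=ends(b); p=[onz('top',*x,90) for x in e]; d=p[1]-p[0]
        print((sum(p)/2)[:2],np.linalg.norm(d),np.degrees(np.arctan(d[1]/d[0])),b.mean(0))
print('side');
for b in rects(s,(240,145,320,240),(215,215,215),(255,255,255),8): print(b.mean(0),*ends(b))
print('grip')
gt=[ends(b) for b in rects(t,(350,205,400,235),(0,0,0),(60,60,60),20)];gs=[ends(b) for b in rects(s,(280,240,305,290),(0,0,0),(60,60,60),20)]
print(gt,gs)
for e in gt:
    p=[onz('top',*x,160) for x in e];d=p[1]-p[0];print(p,np.linalg.norm(d),np.degrees(np.arctan2(d[1],d[0])))
    for f in gs: print(tri(sum(e)/2,sum(f)/2))
print('rack')
for b in rects(t,(318,190,420,262),(200,200,200),(255,255,255),200,4,23): print(b,[onz('top',*x,54)[:2] for x in b])
for n,u,v in(('bottle',413,293),): print(n,onz('top',421,296,140))
cv2.imwrite('pics/srack.png',crop(s,250,235,330,355,5))
E
```

```text
gels
[504.5 346.8] 97.83072367927083 3.9500172764020482 [147.7 231.9]
[507.6 302.9] 98.83856541704861 4.8819745279865 [163.2 231. ]
[ 521.  -176.2] 33.31025050525903 -0.11497260640298426 [330.1 228.4]
[ 558.2 -181.7] 33.58929376925869 -0.13700800760388035 [332.  215.6]
[564.7  20.1] 98.03526464230457 5.985349991380875 [262.4 212.5]
[569.  -22.9] 97.83146175425645 3.985099386048868 [277.2 211.3]
[571.9 -67.9] 97.99744260029203 3.682951357718921 [292.7 210.5]
side
[296.2 226.4] [313.4 224.9] [279.1 228. ]
[293.1 216.7] [310.1 215.3] [276.1 218.2]
[290.5 207.8] [306.9 206.3] [274.1 209.3]
grip
[(array([356. , 214.8]), array([394.3, 226.9]))] [(array([296.4, 246.3]), array([284.8, 278.6]))]
[array([ 552., -240.,  160.]), array([ 520.2, -344.3,  160. ])] 108.97430880359745 -106.96933580997323
(array([ 534.9, -292.2,  160.4]), np.float64(2.1899464996304943))
rack
[[324.5 231.9]
 [332.2 208. ]
 [405.9 231.6]
 [398.3 255.5]] [array([ 514. , -163.4]), array([ 585.8, -186.2]), array([ 518.3, -403.8]), array([ 447.6, -379.5])]
bottle [ 335.2 -416.7  140. ]
```

View pics/srack.png

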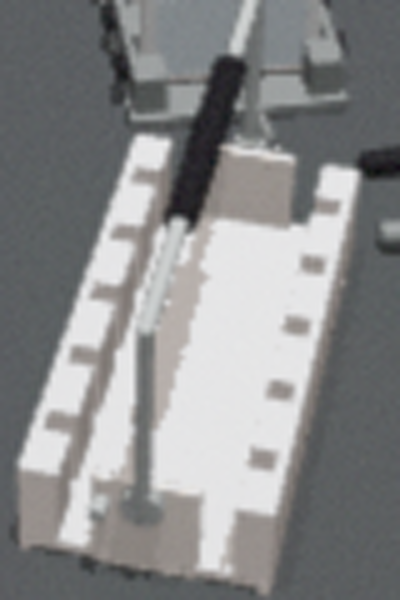

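The side crop shows the raised handle, its hinge at (140,510), a small peg at (98,495), and five notches in each rail. I work out the peg's offset and the rack centre from the rail corners.

Run:
```python
from h import *
np.set_printoptions(precision=1,suppress=True)
f=lambda x,y:(250+(x+.5)/5-.5,235+(y+.5)/5-.5)
c=[onz('side',*f(*p),54) for p in((20,462),(280,512),(360,170),(138,135))]
print(c,sum(c)/4)
g=lambda x,y:(310+(x+.5)/6-.5,185+(y+.5)/6-.5)
c=[onz('top',*g(*p),54) for p in((165,65),(607,203),(545,425),(98,285))]
print(c,sum(c)/4)
# vertical plane at end
ex=np.array([np.cos(np.radians(-17)),np.sin(np.radians(-17)),0]);ey=np.array([-ex[1],ex[0],0]);C=np.array([535,-292,0])
for p in((140,510),(98,495),(145,330)):
    e,d=ray('side',*f(*p)); s=(-120-(e-C)@ey)/(d@ey); P=e+d*s-C; print(P@ex,P@ey,P[2])
# notches side (right rail, left rail) on z54
for p in((327,206),(312,264),(297,325),(280,390),(262,458),(147,175),(126,231),(105,291),(85,354),(60,420)):
    P=onz('side',*f(*p),54)-C; print((P@ex).round(1),(P@ey).round(1))
```

```text
[array([ 446.3, -381.7,   54. ]), array([ 558.3, -417.1,   54. ]), array([ 623.5, -200.8,   54. ]), array([ 512.9, -167.8,   54. ])] [ 535.3 -291.9   54. ]
[array([ 624.1, -200.9,   54. ]), array([ 557.7, -419.1,   54. ]), array([ 448. , -385.8,   54. ]), array([ 513.6, -167.4,   54. ])] [ 535.8 -293.3   54. ]
-1.975731320312414 -119.99999999999996 47.03852268821288
-20.961798591833638 -119.99999999999997 51.724802094911524
-1.14284586621205 -120.0000000000001 158.54408282025895
46.1 83.0
46.0 41.0
46.1 -0.8
45.8 -42.9
45.5 -84.6
-46.1 83.9
-47.0 42.1
-47.2 -0.2
-46.5 -42.1
-47.6 -83.9
```

Both views agree: rack centre about (535.4,-292.5), x axis along ∓17°, handle up. It's unclear which side is -x, so I'll probe gently. First I swing the tool round.

Request:
jog_arm(
  targets=[
    {"xyz":[0,0,-0.2],"spin":1},
    {"xyz":[0,0,0],"spin":1},
    {"xyz":[0,0,0],"spin":1},
    {"xyz":[0,0,0],"spin":1},
    {"xyz":[0,0,0],"spin":1},
    {"xyz":[0,0,0],"spin":1},
    {"xyz":[0,0,0],"spin":1},
    {"xyz":[0,0,0],"spin":1},
    {"xyz":[0,0,0],"spin":1},
    {"xyz":[0,0,0],"spin":1},
  ],
  gripper=40,
)

```text
time: 1.35
tool_pos: [182.2, 492.1, 242.3]
tcp_rot: [-3.141, 0.001, 1.784]
contact_force: [0.3, -0.2, -1.0]
grip_width: 36.6
finger_force: 0.0
```

Request:
jog_arm(
  targets=[
    {"xyz":[0,0,0],"spin":1},
    {"xyz":[0,0,0],"spin":1},
    {"xyz":[0,0,0],"spin":1},
    {"xyz":[0,0,0],"spin":1},
    {"xyz":[0,0,0],"spin":1},
    {"xyz":[0,0,0],"spin":0.1},
    {"xyz":[-0.4,0.35,0],"spin":0},
    {"xyz":[-0.4,0.35,0],"spin":0},
    {"xyz":[-0.4,0.35,0],"spin":0},
    {"xyz":[-0.4,0.35,0],"spin":0},
  ],
)

```text
time: 2.6
tool_pos: [252.8, 336.1, 242.7]
tcp_rot: [3.141, 0.0, 1.279]
contact_force: [-0.1, 0.6, 0.3]
grip_width: 36.5
finger_force: 0.0
```

Request:
jog_arm(
  targets=[
    {"xyz":[-0.4,0.35,0],"spin":0},
    {"xyz":[-0.4,0.35,0],"spin":0},
    {"xyz":[-0.4,0.35,0],"spin":0},
    {"xyz":[-0.4,0.35,0],"spin":0},
    {"xyz":[-0.4,0.35,0],"spin":0},
    {"xyz":[-0.4,0.35,0],"spin":0},
    {"xyz":[-0.4,0.35,0],"spin":0},
    {"xyz":[-0.4,0.35,0],"spin":0},
    {"xyz":[-0.4,0.35,0],"spin":0},
    {"xyz":[0,0,0],"spin":0},
  ],
)

```text
time: 3.85
tool_pos: [411.0, -13.4, 242.4]
tcp_rot: [-3.141, 0.0, 1.275]
contact_force: [0.1, 0.8, 1.1]
grip_width: 37.1
finger_force: 0.0
```

```bash
cat >> h.py <<'E'
def plan(x,y,z,yaw=None):
    o=np.mean([bot.get_obs()['tool_pos'] for _ in range(1)],0); w=bot.get_obs()['tcp_rot'][2]
    if yaw is None: yaw=w
    d=np.array([x,y,z])-o; c,s=np.cos(yaw),np.sin(yaw)
    sp=-(np.arctan2(np.sin(yaw-w),np.cos(yaw-w)))/.1
    print('at',o.round(1),round(w,3),'spin',round(sp,2),'then xyz units',(np.array([c*d[0]+s*d[1],s*d[0]-c*d[1],-d[2]])/80).round(3))
E
python3 -c "
from h import *
plan(535.3,-292.5,141,1.274)"
```

```text
at [411.  -13.4 242.4] 1.275 spin 0.01 then xyz units [-2.882  2.507  1.268]
```

Request:
jog_arm(
  targets=[
    {"xyz":[-0.4,0.35,0],"spin":0},
    {"xyz":[-0.4,0.35,0],"spin":0},
    {"xyz":[-0.4,0.35,0],"spin":0},
    {"xyz":[-0.4,0.35,0],"spin":0},
    {"xyz":[-0.4,0.35,0],"spin":0},
    {"xyz":[-0.4,0.35,0],"spin":0},
    {"xyz":[-0.4,0.35,0],"spin":0},
    {"xyz":[-0.08,0.057,0],"spin":0},
    {"xyz":[0,0,0.2],"spin":0},
    {"xyz":[0,0,0],"spin":0},
  ],
)

```text
time: 5.1
tool_pos: [534.4, -287.8, 224.8]
tcp_rot: [-3.138, -0.002, 1.278]
contact_force: [-0.2, 0.4, 0.3]
grip_width: 36.6
finger_force: 0.0
```

```bash
python3 -c "
from h import *
plan(535.3,-292.5,141,1.274)"
```

```text
at [ 534.4 -287.8  224.8] 1.278 spin 0.04 then xyz units [-0.052  0.028  1.047]
```

Request:
jog_arm(
  targets=[
    {"xyz":[-0.05,0.03,0.25],"spin":0},
    {"xyz":[0,0,0.3],"spin":0},
    {"xyz":[0,0,0.3],"spin":0},
    {"xyz":[0,0,0.2],"spin":0},
    {"xyz":[0,0,0],"spin":0},
    {"xyz":[0,0,0],"spin":0},
    {"xyz":[0,0,0],"spin":0},
    {"xyz":[0,0,0],"spin":0},
    {"xyz":[0,0,0],"spin":0},
    {"xyz":[0,0,0],"spin":0},
  ],
)

```text
time: 6.35
tool_pos: [536.5, -294.5, 142.8]
tcp_rot: [3.141, -0.0, 1.277]
contact_force: [0.6, 0.5, 0.4]
grip_width: 36.8
finger_force: 0.0
```

Request:
jog_arm(
  targets=[
    {"xyz":[0,0,0],"spin":0},
    {"xyz":[0,0,0],"spin":0},
    {"xyz":[0,0,0],"spin":0},
    {"xyz":[0,0,0],"spin":0},
    {"xyz":[0,-0.05,0],"spin":0},
    {"xyz":[0,-0.05,0],"spin":0},
    {"xyz":[0,-0.05,0],"spin":0},
    {"xyz":[0,0,0],"spin":0},
    {"xyz":[0,0,0],"spin":0},
    {"xyz":[0,0,0],"spin":0},
  ],
  gripper=24,
)

```text
time: 7.6
tool_pos: [525.2, -291.0, 142.8]
tcp_rot: [3.141, -0.0, 1.277]
contact_force: [2.4, 0.6, 1.5]
grip_width: 22.3
finger_force: 1.0
```

Run:
```python
from h import *
s=bot.capture('side'); print(bot.get_obs()['contact_force'].round(1))
cv2.imwrite('pics/probe.png',crop(s,230,200,350,360,3))
```

```text
[1.6 0.1 1.2]
```

View pics/probe.png

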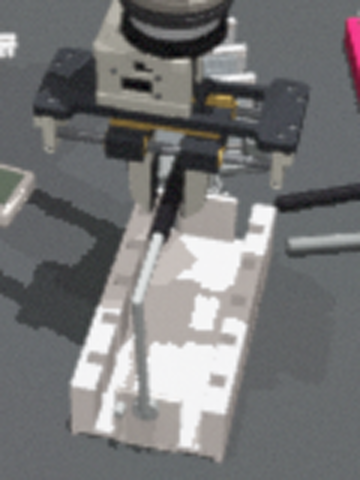

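The handle tilts to the near side with about 2 N and the rack stays flat, so -x is the side towards the robot. I fold it along the arc with the bar caged between the fingers.

Request:
jog_arm(
  targets=[
    {"xyz":[0,-0.09,0.02],"spin":0},
    {"xyz":[0,-0.09,0.03],"spin":0},
    {"xyz":[0,-0.13,0.04],"spin":0},
    {"xyz":[0,-0.13,0.04],"spin":0},
    {"xyz":[0,-0.12,0.06],"spin":0},
    {"xyz":[0,-0.12,0.07],"spin":0},
    {"xyz":[0,-0.1,0.09],"spin":0},
    {"xyz":[0,-0.1,0.09],"spin":0},
    {"xyz":[0,-0.08,0.1],"spin":0},
    {"xyz":[0,-0.08,0.11],"spin":0},
  ],
)

```text
time: 8.9
tool_pos: [444.7, -266.5, 89.9]
tcp_rot: [-3.141, -0.0, 1.277]
contact_force: [-1.4, 0.4, -0.2]
grip_width: 22.1
finger_force: 0.8
```

Request:
jog_arm(
  targets=[
    {"xyz":[0,-0.05,0.12],"spin":0},
    {"xyz":[0,-0.05,0.12],"spin":0},
    {"xyz":[0,-0.03,0.13],"spin":0},
    {"xyz":[0,-0.02,0.13],"spin":0},
    {"xyz":[0,0,0.06],"spin":0},
    {"xyz":[0,0,0.06],"spin":0},
    {"xyz":[0,0,0.04],"spin":0},
    {"xyz":[0,0,0],"spin":0},
    {"xyz":[0,0,0],"spin":0},
    {"xyz":[0,0,0],"spin":0},
  ],
)

```text
time: 10.15
tool_pos: [433.0, -262.9, 37.6]
tcp_rot: [-3.139, -0.001, 1.277]
contact_force: [-7.0, 1.2, 0.7]
grip_width: 21.8
finger_force: 3.7
```

Request:
jog_arm(
  targets=[
    {"xyz":[0,0,0],"spin":0},
    {"xyz":[0,0,0],"spin":0},
    {"xyz":[0,0,0],"spin":0},
    {"xyz":[0,0,-0.3],"spin":0},
    {"xyz":[0,0,-0.5],"spin":0},
    {"xyz":[0,0,-0.6],"spin":1},
    {"xyz":[0,0,-0.5],"spin":1},
    {"xyz":[0,0,0],"spin":1},
    {"xyz":[0,0,0],"spin":1},
    {"xyz":[0,0,0],"spin":1},
  ],
  gripper=40,
)

```text
time: 11.4
tool_pos: [434.3, -263.5, 190.3]
tcp_rot: [3.14, -0.0, 0.774]
contact_force: [0.2, 0.2, 0.9]
grip_width: 36.5
finger_force: 0.0
```

Request:
jog_arm(
  targets=[
    {"xyz":[0,0,0],"spin":1},
    {"xyz":[0,0,0],"spin":1},
    {"xyz":[0,0,0],"spin":1},
    {"xyz":[0,0,0],"spin":1},
    {"xyz":[0,0,0],"spin":1},
    {"xyz":[0,0,0],"spin":1},
    {"xyz":[0,0,0],"spin":1},
    {"xyz":[0.3,-0.6,0],"spin":0},
    {"xyz":[0.3,-0.6,0],"spin":0},
    {"xyz":[0,0,0],"spin":0},
  ],
)

```text
time: 12.65
tool_pos: [475.5, -161.2, 190.1]
tcp_rot: [-3.141, -0.001, 0.081]
contact_force: [0.1, 0.2, -0.4]
grip_width: 37.2
finger_force: 0.0
```

Run:
```python
from h import *
np.set_printoptions(precision=1,suppress=True)
s=bot.capture('side'); t=bot.capture('top'); cv2.imwrite('pics/t1.png',t);cv2.imwrite('pics/s1.png',s)
gs=[ends(b) for b in rects(s,(230,240,305,330),(0,0,0),(60,60,60),20)]
gt=[ends(b) for b in rects(t,(330,215,410,270),(0,0,0),(60,60,60),20)]
print(gs,gt)
for e in gt:
  for f in gs: print(tri(sum(e)/2,sum(f)/2))
cv2.imwrite('pics/f1.png',np.hstack([crop(t,310,185,430,285,3),crop(s,225,235,335,335,3)]))
plan(569,-22.9,200,0.075)
```

```text
[(array([248.4, 237.9]), array([255.3, 306.7]))] [(array([363.8, 264.4]), array([375.2, 267.4])), (array([337.3, 255.3]), array([357.3, 261.8])), (array([382.2, 234.7]), array([368.7, 258.9]))]
(array([ 430.3, -281.5,  124.7]), np.float64(31.878047054829686))
(array([ 441.2, -227.2,   74.8]), np.float64(11.05073230193599))
(array([ 456.2, -296.4,  139.9]), np.float64(20.32140810878199))
at [ 474.7 -163.9  190.1] 0.078 spin 0.03 then xyz units [ 1.3 -1.7 -0.1]
```

View pics/f1.png

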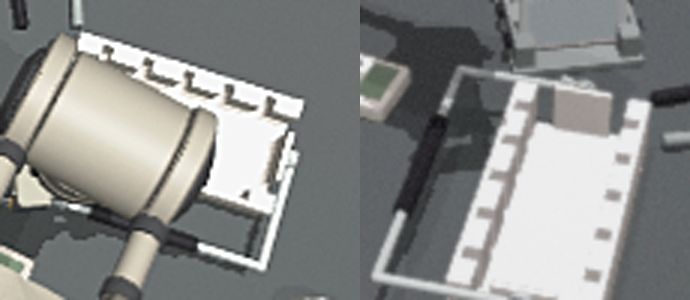

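The handle lies level on the near side, with the grip in the side crop from (445,120) to (405,210). Next I cross-check the gel centres in the side view and go on to the first gel.

Run:
```python
from h import *
np.set_printoptions(precision=1,suppress=True)
s=cv2.imread('pics/side0.png')
for b in rects(s,(240,145,320,240),(195,195,195),(255,255,255),8):
    p=[onz('side',*x,90) for x in ends(b)];d=p[1]-p[0];print((sum(p)/2)[:2],np.linalg.norm(d),np.degrees(np.arctan(d[1]/d[0])))
for q in((442.5,165),): print('grip',onz('side',225+(425-360)/3,235+165/3,50))
plan(571.4,-68,200,0.08)
```

```text
[ 576.2 -105.1] 42.07400625757887 73.62831564405342
[570.4 -69.6] 97.47062094790965 5.320624171619358
[567.1 -25.4] 98.4472676780249 5.125635572943348
[562.5  17.6] 98.1791950541018 5.889695789596402
[505.1 301.2] 95.65969757631842 3.932837587491026
[481.8 342.4] 51.96277217226359 3.6754251760720673
grip [ 432.9 -261.5   50. ]
at [ 474.7 -163.9  190.1] 0.078 spin -0.02 then xyz units [ 1.3 -1.1 -0.1]
```

Request:
jog_arm(
  targets=[
    {"xyz":[0,0,0],"spin":-0.08},
    {"xyz":[0.4,-0.33,0],"spin":0},
    {"xyz":[0.4,-0.33,0],"spin":0},
    {"xyz":[0.4,-0.33,0],"spin":0},
    {"xyz":[0.1,-0.09,0],"spin":0},
    {"xyz":[0,0,0.4],"spin":0},
    {"xyz":[0,0,0.4],"spin":0},
    {"xyz":[0,0,0],"spin":0},
    {"xyz":[0,0,0],"spin":0},
    {"xyz":[0,0,0],"spin":0},
  ],
  gripper=28,
)

```text
time: 14.0
tool_pos: [571.5, -69.7, 127.6]
tcp_rot: [3.141, -0.003, 0.084]
contact_force: [0.2, 0.5, -0.2]
grip_width: 25.8
finger_force: 0.0
```

```bash
python3 -c "
from h import *
plan(571.1,-68.7,50,0.086)"
```

```text
at [571.5 -69.7 127.6] 0.084 spin -0.02 then xyz units [-0.004 -0.013  0.97 ]
```

Request:
jog_arm(
  targets=[
    {"xyz":[0,-0.01,0.3],"spin":0},
    {"xyz":[0,0,0.3],"spin":0},
    {"xyz":[0,0,0.25],"spin":0},
    {"xyz":[0,0,0.12],"spin":0},
    {"xyz":[0,0,0],"spin":0},
    {"xyz":[0,0,0],"spin":0},
    {"xyz":[0,0,0],"spin":0},
    {"xyz":[0,0,0],"spin":0},
    {"xyz":[0,0,0],"spin":0},
    {"xyz":[0,0,0],"spin":0},
  ],
)

```text
time: 15.25
tool_pos: [570.7, -68.3, 48.4]
tcp_rot: [-3.142, -0.0, 0.085]
contact_force: [-0.1, 0.7, -0.0]
grip_width: 25.5
finger_force: 0.0
```

Request:
jog_arm(
  targets=[
    {"xyz":[0,0,0],"spin":0},
    {"xyz":[0,0,0],"spin":0},
    {"xyz":[0,0,0],"spin":0},
    {"xyz":[0,0,0],"spin":0},
    {"xyz":[0,0,0],"spin":0},
    {"xyz":[0,0,-0.1],"spin":0},
    {"xyz":[0,0,-0.4],"spin":0},
    {"xyz":[0,0,-0.5],"spin":0},
    {"xyz":[0,0,-0.4],"spin":0},
    {"xyz":[0,0,0],"spin":0},
  ],
  gripper=0,
)

```text
time: 16.5
tool_pos: [572.2, -68.6, 163.3]
tcp_rot: [3.14, -0.006, 0.085]
contact_force: [0.7, 0.1, -2.0]
grip_width: 7.8
finger_force: 30.0
```

```bash
python3 -c "
from h import *
C=np.array([535.5,-292.6]);a=np.radians(-17);ey=np.array([-np.sin(a),np.cos(a)])
for i,y in enumerate((-84,-42,0,42,84)): print(i,C+ey*y)
plan(*(C-84*ey),154,a)"
```

```text
0 [ 510.9407768 -372.9295995]
1 [ 523.2203884  -332.76479975]
2 [ 535.5 -292.6]
3 [ 547.7796116  -252.43520025]
4 [ 560.0592232 -212.2704005]
at [572.2 -68.6 163.3] 0.085 spin 3.82 then xyz units [0.38  3.861 0.116]
```

Request:
jog_arm(
  targets=[
    {"xyz":[0,0,0],"spin":1},
    {"xyz":[0,0,0],"spin":1},
    {"xyz":[0,0,0],"spin":1},
    {"xyz":[0,0,0],"spin":0.82},
    {"xyz":[0.1,0.45,0],"spin":0},
    {"xyz":[0.1,0.45,0],"spin":0},
    {"xyz":[0.1,0.45,0],"spin":0},
    {"xyz":[0.08,0.41,0.2],"spin":0},
    {"xyz":[0,0,0.33],"spin":0},
    {"xyz":[0,0,0],"spin":0},
  ],
)

```text
time: 17.75
tool_pos: [556.3, -211.1, 114.6]
tcp_rot: [-3.14, 0.007, -0.298]
contact_force: [-0.1, 0.5, -1.4]
grip_width: 7.9
finger_force: 30.0
```

Run:
```python
from h import *
s=bot.capture('side');t=bot.capture('top');cv2.imwrite('pics/s2.png',s);cv2.imwrite('pics/t2.png',t)
plan(560.1,-212.3,60,-.297)
cv2.imwrite('pics/h1.png',np.hstack([crop(t,310,175,430,275,3),crop(s,235,215,345,315,4)[:300]])) if 0 else None
a=crop(s,235,215,345,355,4);b=crop(t,310,175,410,315,4);cv2.imwrite('pics/h1.png',np.hstack([b,a])[:,:800])
```

```text
at [ 558.3 -211.4  117.5] -0.297 spin 0.0 then xyz units [0.025 0.004 0.719]
```

View pics/h1.png

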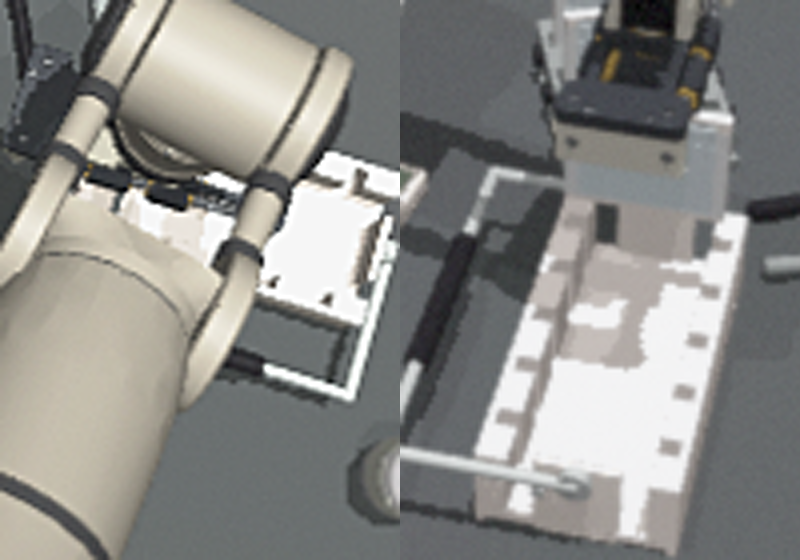

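The side crop shows the gel over slot 4, its bottom edge running from about (567,195) to (727,217). I compare it with the rack.

Run:
```python
from h import *
np.set_printoptions(precision=1,suppress=True)
g=lambda x,y:(235+(x-400+.5)/4-.5,215+(y+.5)/4-.5)
C=np.array([535.5,-292.6,0]);a=np.radians(-17);ex=np.array([np.cos(a),np.sin(a),0]);ey=np.array([-ex[1],ex[0],0])
l,r=[onz('side',*g(*p),79) for p in((567,195),(727,217))]
print(l,r,(l+r)/2,np.linalg.norm(r-l)); P=(l+r)/2-C; print(P@ex,P@ey)
# rack re-measure: rail outer corners z54
for p in((473,450),(677,495),(747,215)):
    P=onz('side',*g(*p),54)-C; print('corner',P@ex,P@ey)
P=np.array([558.3,-211.4,0])-C; print('tcp',P@ex,P@ey)
```

```text
[ 508.3 -202.5   79. ] [ 605.2 -228.3   79. ] [ 556.7 -215.4   79. ] 100.27485479892748
-2.269907096983168 80.05486230293083
corner -60.75098087976781 -112.02014015252901
corner 55.28231771870774 -116.95123948129972
corner 56.62625682173781 114.17845692168372
tcp -1.9368339875290663 84.31802105187688
```

```bash
cat >> h.py <<'E'
C=np.array([535.5,-292.6,0]);A=np.radians(-17)
def axes(a=None):
    a=A if a is None else a; ex=np.array([np.cos(a),np.sin(a),0]); return ex,np.array([-ex[1],ex[0],0])
def edges(img,rows=range(300,320)):
    # right outer edge (rail top) of the white rack in the side view, sub-pixel crossing of 190, as line points
    g=cv2.cvtColor(img,cv2.COLOR_BGR2GRAY).astype(float); out=[]
    for r in rows:
        for u in range(335,280,-1):
            if g[r,u]>185:
                out.append((u+1-(185-g[r,u+1])/(g[r,u]-g[r,u+1]),r)); break
    return np.array(out)
E
python3 - <<'E'
from h import *
np.set_printoptions(precision=1,suppress=True)
ex,ey=axes()
for n in('side0','s1','s2'):
    im=cv2.imread(f'pics/{n}.png'); e=edges(im); P=np.array([onz('side',*p,54) for p in e])-C
    g=cv2.cvtColor(im,cv2.COLOR_BGR2GRAY).astype(int)
    print(n,(P@ex).round(1), np.polyfit(P@ey,P@ex,1))
    # vertical scan through near-right rail end: top edge/face
    print([ [int(g[r,u]) for r in range(330,352)] for u in (300,)])
E
```

```text
side0 [56.7 56.8 56.8 56.3 56.5 56.7 56.8 56.2 56.5 56.6 56.7 56.6 56.4 56.6
 56.6 56.6 56.4 56.4 56.6 56.9] [ 0.  56.6]
[[228, 229, 229, 228, 227, 228, 223, 181, 150, 145, 144, 144, 145, 146, 146, 144, 146, 147, 145, 146, 144, 140]]
s1 [56.9 57.  57.1 56.6 56.9 57.  57.1 56.5 56.7 56.9 57.  57.  56.8 56.8
 56.9 56.9 56.7 56.7 56.9 57.2] [ 0.  56.9]
[[235, 236, 236, 236, 236, 236, 232, 189, 157, 154, 152, 152, 154, 152, 153, 153, 151, 152, 152, 153, 151, 149]]
s2 [57.2 57.3 57.4 57.  57.2 57.2 57.3 56.8 57.1 57.1 57.2 57.3 57.2 57.
 57.1 57.2 57.  56.9 57.1 57.5] [ 0.  57.2]
[[242, 243, 242, 243, 242, 242, 239, 195, 164, 160, 159, 158, 159, 157, 159, 160, 158, 159, 160, 158, 158, 152]]
```

The rack has not moved and its yaw is -17.0°. I correct by about 1.6 mm and lower in steps.

Request:
jog_arm(
  targets=[
    {"xyz":[0.02,0.005,0],"spin":0},
    {"xyz":[0,0,0.1],"spin":0},
    {"xyz":[0,0,0.1],"spin":0},
    {"xyz":[0,0,0.06],"spin":0},
    {"xyz":[0,0,0.04],"spin":0},
    {"xyz":[0,0,0.04],"spin":0},
    {"xyz":[0,0,0.04],"spin":0},
    {"xyz":[0,0,0.04],"spin":0},
    {"xyz":[0,0,0],"spin":0},
    {"xyz":[0,0,0],"spin":0},
  ],
)

```text
time: 19.1
tool_pos: [560.0, -212.7, 84.4]
tcp_rot: [-3.142, -0.0, -0.297]
contact_force: [0.1, -0.5, -1.0]
grip_width: 7.7
finger_force: 30.0
```

Request:
jog_arm(
  targets=[
    {"xyz":[0,0,0.06],"spin":0},
    {"xyz":[0,0,0.06],"spin":0},
    {"xyz":[0,0,0.06],"spin":0},
    {"xyz":[0,0,0.06],"spin":0},
    {"xyz":[0,0,0.06],"spin":0},
    {"xyz":[0,0,0.06],"spin":0},
    {"xyz":[0,0,0.04],"spin":0},
    {"xyz":[0,0,0.03],"spin":0},
    {"xyz":[0,0,0],"spin":0},
    {"xyz":[0,0,0],"spin":0},
  ],
)

```text
time: 20.35
tool_pos: [560.1, -212.7, 50.1]
tcp_rot: [-3.142, -0.0, -0.297]
contact_force: [-0.3, -0.5, -1.7]
grip_width: 8.3
finger_force: 30.0
```

Request:
jog_arm(
  targets=[
    {"xyz":[0,0,0.01],"spin":0},
    {"xyz":[0,0,0],"spin":0},
    {"xyz":[0,0,0],"spin":0},
    {"xyz":[0,0,0],"spin":0},
    {"xyz":[0,0,-0.3],"spin":0},
    {"xyz":[0,0,-0.5],"spin":0},
    {"xyz":[0,0,-0.6],"spin":-0.8},
    {"xyz":[0,0,0],"spin":-1},
    {"xyz":[0,0,0],"spin":-1},
    {"xyz":[0,0,0],"spin":-1},
  ],
  gripper=26,
)

```text
time: 21.6
tool_pos: [559.9, -212.6, 161.3]
tcp_rot: [3.142, -0.0, 0.086]
contact_force: [0.0, -0.9, -0.8]
grip_width: 23.7
finger_force: 0.0
```

```bash
python3 -c "
from h import *
plan(568,-24.1,49,0.086)
P=np.array([560.1,-212.7,0])-C; print([P@e for e in axes()])"
```

```text
at [ 559.9 -212.6  161.3] 0.086 spin 0.0 then xyz units [ 0.304 -2.339  1.404]
[np.float64(0.16459778934401437), np.float64(83.60109393762589)]
```

Request:
jog_arm(
  targets=[
    {"xyz":[0.06,-0.47,0],"spin":0},
    {"xyz":[0.06,-0.47,0],"spin":0},
    {"xyz":[0.06,-0.47,0],"spin":0},
    {"xyz":[0.06,-0.47,0],"spin":0},
    {"xyz":[0.064,-0.459,0],"spin":0},
    {"xyz":[0,0,0.1],"spin":0},
    {"xyz":[0,0,0.4],"spin":0},
    {"xyz":[0,0,0.4],"spin":0},
    {"xyz":[0,0,0.35],"spin":0},
    {"xyz":[0,0,0.15],"spin":0},
  ],
  gripper=28,
)

```text
time: 22.85
tool_pos: [567.6, -25.0, 47.3]
tcp_rot: [-3.141, 0.003, 0.082]
contact_force: [0.4, -0.8, -0.6]
grip_width: 25.8
finger_force: 0.0
```

Request:
jog_arm(
  targets=[
    {"xyz":[0,0,0],"spin":0},
    {"xyz":[0,0,0],"spin":0},
    {"xyz":[0,0,0],"spin":0},
    {"xyz":[0,0,0],"spin":0},
    {"xyz":[0,0,0],"spin":0},
    {"xyz":[0,0,-0.1],"spin":0},
    {"xyz":[0,0,-0.4],"spin":0},
    {"xyz":[0,0,-0.5],"spin":0},
    {"xyz":[0,0,-0.4],"spin":0},
    {"xyz":[0,0,0],"spin":0},
  ],
  gripper=0,
)

```text
time: 24.1
tool_pos: [570.0, -24.3, 163.7]
tcp_rot: [3.14, -0.005, 0.083]
contact_force: [1.3, 0.3, -1.5]
grip_width: 7.9
finger_force: 30.0
```

Run:
```python
from h import *
ex,ey=axes(); im=bot.capture('side'); cv2.imwrite('pics/s3.png',im)
P=np.array([onz('side',*p,54) for p in edges(im)])-C; print('edge',(P@ex).mean(),P[0]@ex,P[-1]@ex)
for b in rects(im,(260,225,325,275),(205,205,205),(255,255,255),8):
    p=[onz('side',*x,90)-C for x in ends(b)];print([(q@ex).round(1) for q in p],[(q@ey).round(1) for q in p])
cv2.imwrite('pics/p1.png',crop(im,235,195,345,345,4))
p=C+42*ey+0.1*ex; plan(p[0],p[1],118,A)
```

```text
edge 57.07928093596236 57.18963537245776 57.427914072132026
[np.float64(55.9), np.float64(59.2)] [np.float64(72.3), np.float64(52.2)]
[np.float64(-42.2), np.float64(-41.1)] [np.float64(70.6), np.float64(24.4)]
[np.float64(-95.5), np.float64(49.7)] [np.float64(80.0), np.float64(83.7)]
at [568.8 -24.1 161.7] 0.083 spin 3.8 then xyz units [0.584 2.806 0.546]
```

View pics/p1.png

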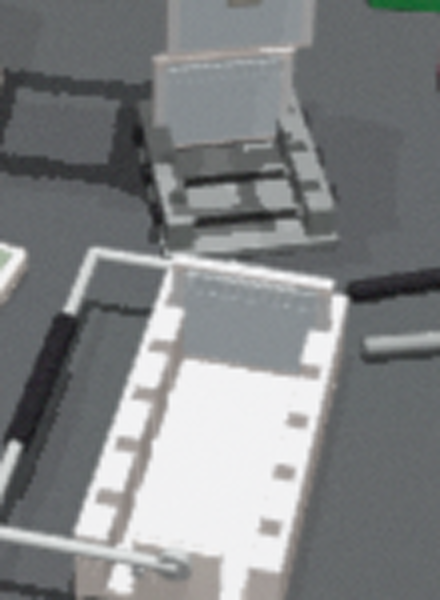

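The gel stands seated in slot 4 (top edge in the crop from (170,258) to (333,285)). The second gel goes to slot 3.

Request:
jog_arm(
  targets=[
    {"xyz":[0,0,0],"spin":1},
    {"xyz":[0,0,0],"spin":1},
    {"xyz":[0,0,0],"spin":1},
    {"xyz":[0,0,0],"spin":0.8},
    {"xyz":[0.12,0.56,0],"spin":0},
    {"xyz":[0.12,0.56,0],"spin":0},
    {"xyz":[0.12,0.56,0],"spin":0},
    {"xyz":[0.12,0.56,0],"spin":0},
    {"xyz":[0.1,0.566,0],"spin":0},
    {"xyz":[0,0,0],"spin":0},
  ],
)

```text
time: 25.4
tool_pos: [545.7, -255.1, 158.7]
tcp_rot: [-3.141, 0.003, -0.301]
contact_force: [0.1, 0.5, -2.1]
grip_width: 8.0
finger_force: 30.0
```

```bash
cat >> h.py <<'E'
def over(y,z,dx=0.2):
    "settled plan to own (dx,y-0.4) of the rack, after re-checking the rack's right edge in the side view"
    ex,ey=axes(); im=bot.capture('side')
    P=np.array([onz('side',*p,54) for p in edges(im)])-C; v=P@ex
    print('edge',np.median(v).round(1),'slope',np.polyfit(P@ey,v,1)[0].round(3))
    g=cv2.cvtColor(im,cv2.COLOR_BGR2GRAY).astype(float)
    # near-right rail end: row where the bright top gives way to the grey face, col 300
    c=g[326:350,300]; h=(c[:4].mean()+c[-4:].mean())/2; i=np.argmax(c<h); print('end row',(326+i-(h-c[i])/(c[i-1]-c[i])).round(2))
    p=C+(y-.4)*ey+dx*ex; plan(p[0],p[1],z,A); return im
E
python3 -c "
from h import *
over(42,84)
from h import *
for n in('side0','s3'):
    g=cv2.cvtColor(cv2.imread(f'pics/{n}.png'),6).astype(float);c=g[326:350,300]; h=(c[:4].mean()+c[-4:].mean())/2; i=np.argmax(c<h); print(n,(326+i-(h-c[i])/(c[i-1]-c[i])).round(2))
"
```

```text
edge 57.2 slope 0.001
end row 326.38
at [ 546.  -253.1  158.9] -0.3 spin -0.03 then xyz units [ 0.021 -0.01   0.936]
side0 326.04
s3 326.36
```

Request:
jog_arm(
  targets=[
    {"xyz":[0.021,-0.01,0.2],"spin":0},
    {"xyz":[0,0,0.2],"spin":0},
    {"xyz":[0,0,0.15],"spin":0},
    {"xyz":[0,0,0.1],"spin":0},
    {"xyz":[0,0,0.08],"spin":0},
    {"xyz":[0,0,0.06],"spin":0},
    {"xyz":[0,0,0.05],"spin":0},
    {"xyz":[0,0,0.05],"spin":0},
    {"xyz":[0,0,0.05],"spin":0},
    {"xyz":[0,0,0],"spin":0},
  ],
)

```text
time: 26.7
tool_pos: [549.0, -252.1, 85.6]
tcp_rot: [-3.141, 0.001, -0.297]
contact_force: [-0.3, -0.4, -1.1]
grip_width: 8.0
finger_force: 30.0
```

```bash
sed -i 's/326:350/330:350/; s/(326+i/(330+i/' h.py
python3 - <<'E'
from h import *
im=over(42,49); ex,ey=axes()
cv2.imwrite('pics/s4.png',im)
E
```

```text
edge 57.2 slope 0.001
end row 336.88
at [ 549.1 -252.1   85.8] -0.297 spin -0.01 then xyz units [-0.012  0.013  0.46 ]
```

Request:
jog_arm(
  targets=[
    {"xyz":[-0.01,0.01,0.04],"spin":0},
    {"xyz":[0,0,0.06],"spin":0},
    {"xyz":[0,0,0.06],"spin":0},
    {"xyz":[0,0,0.06],"spin":0},
    {"xyz":[0,0,0.06],"spin":0},
    {"xyz":[0,0,0.06],"spin":0},
    {"xyz":[0,0,0.05],"spin":0},
    {"xyz":[0,0,0.04],"spin":0},
    {"xyz":[0,0,0.02],"spin":0},
    {"xyz":[0,0,0],"spin":0},
  ],
)

```text
time: 28.0
tool_pos: [548.2, -252.7, 50.3]
tcp_rot: [3.142, -0.0, -0.297]
contact_force: [-1.4, 0.5, 1.7]
grip_width: 8.1
finger_force: 30.0
```

Request:
jog_arm(
  targets=[
    {"xyz":[0,0,0],"spin":0},
    {"xyz":[0,0,0],"spin":0},
    {"xyz":[0,0,0],"spin":0},
    {"xyz":[0,0,0],"spin":0},
    {"xyz":[0,0,-0.3],"spin":0},
    {"xyz":[0,0,-0.5],"spin":0},
    {"xyz":[0,0,-0.6],"spin":-0.8},
    {"xyz":[0,0,0],"spin":-1},
    {"xyz":[0,0,0],"spin":-1},
    {"xyz":[0,0,0],"spin":-1},
  ],
  gripper=26,
)

```text
time: 29.25
tool_pos: [548.1, -252.6, 162.0]
tcp_rot: [3.142, -0.0, 0.086]
contact_force: [0.9, -0.1, -0.3]
grip_width: 24.0
finger_force: 0.0
```

Run:
```python
from h import *
im=bot.capture('side');cv2.imwrite('pics/s5.png',im)
plan(563.8,18.9,49,0.086)
```

```text
at [ 548.1 -252.6  162. ] 0.09 spin 0.04 then xyz units [ 0.487 -3.364  1.412]
```

Request:
jog_arm(
  targets=[
    {"xyz":[0.08,-0.56,0],"spin":0},
    {"xyz":[0.08,-0.56,0],"spin":0},
    {"xyz":[0.08,-0.56,0],"spin":0},
    {"xyz":[0.08,-0.56,0],"spin":0},
    {"xyz":[0.08,-0.56,0],"spin":0},
    {"xyz":[0.087,-0.564,0],"spin":0},
    {"xyz":[0,0,0.3],"spin":0},
    {"xyz":[0,0,0.4],"spin":0},
    {"xyz":[0,0,0.4],"spin":0},
    {"xyz":[0,0,0.31],"spin":0},
  ],
  gripper=28,
)

```text
time: 30.55
tool_pos: [564.3, 18.9, 47.8]
tcp_rot: [-3.141, 0.001, 0.081]
contact_force: [-0.7, 0.9, -0.5]
grip_width: 25.7
finger_force: 0.0
```

Request:
jog_arm(
  targets=[
    {"xyz":[0,0,0],"spin":0},
    {"xyz":[0,0,0],"spin":0},
    {"xyz":[0,0,0],"spin":0},
    {"xyz":[0,0,0],"spin":0},
    {"xyz":[0,0,0],"spin":0},
    {"xyz":[0,0,-0.1],"spin":0},
    {"xyz":[0,0,-0.4],"spin":0},
    {"xyz":[0,0,-0.5],"spin":0},
    {"xyz":[0,0,-0.4],"spin":0},
    {"xyz":[0,0,0],"spin":0},
  ],
  gripper=0,
)

```text
time: 31.8
tool_pos: [566.1, 18.7, 163.8]
tcp_rot: [3.141, -0.005, 0.083]
contact_force: [-0.6, 0.0, -1.9]
grip_width: 8.1
finger_force: 30.0
```

Run:
```python
from h import *
im=over(0,160); cv2.imwrite('pics/s6.png',im)
cv2.imwrite('pics/p2.png',crop(im,235,195,345,345,4))
```

```text
edge 57.1 slope 0.001
end row 336.88
at [564.9  18.8 161.7] 0.083 spin 3.8 then xyz units [0.789 3.834 0.022]
```

View pics/p2.png

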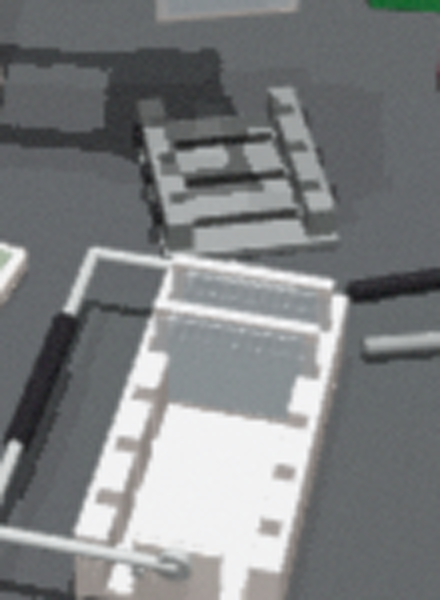

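Slots 4 and 3 are filled and caster B is empty. The third gel goes to slot 2.

Request:
jog_arm(
  targets=[
    {"xyz":[0,0,0],"spin":1},
    {"xyz":[0,0,0],"spin":1},
    {"xyz":[0,0,0],"spin":1},
    {"xyz":[0,0,0],"spin":0.8},
    {"xyz":[0.13,0.64,0],"spin":0},
    {"xyz":[0.13,0.64,0],"spin":0},
    {"xyz":[0.13,0.64,0],"spin":0},
    {"xyz":[0.13,0.64,0],"spin":0},
    {"xyz":[0.13,0.64,0],"spin":0},
    {"xyz":[0.13,0.63,0],"spin":0},
  ],
)

```text
time: 33.1
tool_pos: [533.4, -293.6, 158.8]
tcp_rot: [-3.14, 0.003, -0.297]
contact_force: [0.6, 0.5, -0.9]
grip_width: 7.8
finger_force: 30.0
```

```bash
python3 -c "
from h import *
over(0,84);over(0,84)"
```

```text
edge 57.2 slope 0.001
end row 336.92
at [ 532.4 -300.2  158.8] -0.301 spin -0.04 then xyz units [ 0.011 -0.098  0.935]
edge 57.2 slope 0.002
end row 336.9
at [ 532.8 -297.1  158.6] -0.302 spin -0.06 then xyz units [ 0.018 -0.059  0.933]
```

Request:
jog_arm(
  targets=[
    {"xyz":[0.01,0,0],"spin":-0.02},
    {"xyz":[0,0,0],"spin":0},
    {"xyz":[0,0,0.2],"spin":0},
    {"xyz":[0,0,0.2],"spin":0},
    {"xyz":[0,0,0.2],"spin":0},
    {"xyz":[0,0,0.12],"spin":0},
    {"xyz":[0,0,0],"spin":0},
    {"xyz":[0,0,0],"spin":0},
    {"xyz":[0,0,0],"spin":0},
    {"xyz":[0,0,0],"spin":0},
  ],
)

```text
time: 34.45
tool_pos: [535.6, -292.9, 104.0]
tcp_rot: [3.141, -0.001, -0.295]
contact_force: [0.6, -0.2, -0.8]
grip_width: 7.8
finger_force: 30.0
```

```bash
python3 -c "
from h import *
over(0,50)"
```

```text
edge 57.2 slope 0.002
end row 336.87
at [ 535.5 -292.8  103.9] -0.295 spin 0.02 then xyz units [0.001 0.002 0.674]
```

Request:
jog_arm(
  targets=[
    {"xyz":[0,0,0.06],"spin":0.02},
    {"xyz":[0,0,0.06],"spin":0},
    {"xyz":[0,0,0.06],"spin":0},
    {"xyz":[0,0,0.06],"spin":0},
    {"xyz":[0,0,0.08],"spin":0},
    {"xyz":[0,0,0.08],"spin":0},
    {"xyz":[0,0,0.08],"spin":0},
    {"xyz":[0,0,0.08],"spin":0},
    {"xyz":[0,0,0.06],"spin":0},
    {"xyz":[0,0,0.04],"spin":0},
  ],
)

```text
time: 35.75
tool_pos: [535.4, -292.7, 50.3]
tcp_rot: [-3.141, 0.0, -0.297]
contact_force: [0.1, 0.9, -1.0]
grip_width: 8.1
finger_force: 30.0
```

Request:
jog_arm(
  targets=[
    {"xyz":[0,0,0],"spin":0},
    {"xyz":[0,0,0],"spin":0},
    {"xyz":[0,0,0],"spin":0},
    {"xyz":[0,0,0],"spin":0},
    {"xyz":[0,0,-0.3],"spin":0},
    {"xyz":[0,0,-0.5],"spin":0},
    {"xyz":[0,0,-0.6],"spin":-0.8},
    {"xyz":[0,0,0],"spin":-1},
    {"xyz":[0,0,0],"spin":-1},
    {"xyz":[0,0,0],"spin":-1},
  ],
  gripper=26,
)

```text
time: 37.0
tool_pos: [535.4, -292.7, 162.9]
tcp_rot: [3.141, -0.0, 0.086]
contact_force: [0.0, 1.2, 0.1]
grip_width: 24.2
finger_force: 0.0
```

Run:
```python
from h import *
np.set_printoptions(precision=1,suppress=True)
t=bot.capture('top');cv2.imwrite('pics/t7.png',t)
for th in(238,225,210):
  for b in rects(t,(138,205,205,262),(th,)*3,(255,)*3):
    e=ends(b); p=[onz('top',*x,90) for x in e]; d=p[1]-p[0]
    print((sum(p)/2)[:2],np.linalg.norm(d),np.degrees(np.arctan(d[1]/d[0])))
plan(507.2,302,49,0.078)
```

```text
[504.5 346.5] 97.8313986923458 3.9477859034163036
[507.6 302.7] 98.84512571822245 4.720358773796449
[504.4 346.8] 99.20328778864234 4.6290067910166695
[507.5 303.6] 100.30230050743216 5.553046532952336
[504.8 263.2] 69.83733969196106 3.381159871511037
[508.7 225.1] 80.70919250002773 2.4801406689761745
[503.8 347.4] 100.70972169836428 4.129884434133625
[506.5 310.3] 101.73599196986207 5.162241804522791
[552.3 259.3] 68.68859747454808 -85.2855675857042
at [ 535.4 -292.7  162.8] 0.09 spin 0.12 then xyz units [ 0.2 -7.4  1.4]
```

Request:
jog_arm(
  targets=[
    {"xyz":[0.02,-0.74,0],"spin":0.08},
    {"xyz":[0.022,-0.745,0],"spin":0},
    {"xyz":[0.022,-0.745,0],"spin":0},
    {"xyz":[0.022,-0.745,0],"spin":0},
    {"xyz":[0.022,-0.745,0],"spin":0},
    {"xyz":[0.022,-0.745,0],"spin":0},
    {"xyz":[0.022,-0.745,0],"spin":0},
    {"xyz":[0.022,-0.745,0],"spin":0},
    {"xyz":[0.022,-0.745,0],"spin":0},
    {"xyz":[0.022,-0.74,0],"spin":0},
  ],
  gripper=28,
)

```text
time: 38.3
tool_pos: [507.6, 304.1, 163.0]
tcp_rot: [-3.141, -0.001, 0.073]
contact_force: [1.2, -0.1, -0.0]
grip_width: 25.4
finger_force: 0.0
```

Request:
jog_arm(
  targets=[
    {"xyz":[0,0,0],"spin":0},
    {"xyz":[0,0,0],"spin":0},
    {"xyz":[0,0,0],"spin":0},
    {"xyz":[0,0,0.2],"spin":0},
    {"xyz":[0,0,0.2],"spin":0},
    {"xyz":[0,0,0],"spin":0},
    {"xyz":[0,0,0],"spin":0},
    {"xyz":[0,0,0],"spin":0},
    {"xyz":[0,0,0],"spin":0},
    {"xyz":[0,0,0],"spin":0},
  ],
)

```text
time: 39.55
tool_pos: [507.9, 302.2, 131.0]
tcp_rot: [-3.141, -0.001, 0.075]
contact_force: [-0.2, 0.3, 0.3]
grip_width: 25.5
finger_force: 0.0
```

```bash
python3 -c "
from h import *
plan(506.4,302,49,.078)"
```

```text
at [507.9 302.2 131. ] 0.075 spin -0.03 then xyz units [-1.900e-02  1.000e-03  1.025e+00]
```

Request:
jog_arm(
  targets=[
    {"xyz":[-0.019,0,0.3],"spin":-0.03},
    {"xyz":[0,0,0.3],"spin":0},
    {"xyz":[0,0,0.3],"spin":0},
    {"xyz":[0,0,0.12],"spin":0},
    {"xyz":[0,0,0],"spin":0},
    {"xyz":[0,0,0],"spin":0},
    {"xyz":[0,0,0],"spin":0},
    {"xyz":[0,0,0],"spin":0},
    {"xyz":[0,0,0],"spin":0},
    {"xyz":[0,0,0],"spin":0},
  ],
)

```text
time: 40.8
tool_pos: [506.4, 302.0, 49.2]
tcp_rot: [-3.141, -0.0, 0.078]
contact_force: [0.5, -0.1, 0.7]
grip_width: 25.6
finger_force: 0.0
```

Request:
jog_arm(
  targets=[
    {"xyz":[0,0,0],"spin":0},
    {"xyz":[0,0,0],"spin":0},
    {"xyz":[0,0,0],"spin":0},
    {"xyz":[0,0,0],"spin":0},
    {"xyz":[0,0,0],"spin":0},
    {"xyz":[0,0,-0.1],"spin":0},
    {"xyz":[0,0,-0.4],"spin":0},
    {"xyz":[0,0,-0.5],"spin":0},
    {"xyz":[0,0,-0.4],"spin":0},
    {"xyz":[0,0,0],"spin":0},
  ],
  gripper=0,
)

```text
time: 42.05
tool_pos: [507.8, 302.6, 164.2]
tcp_rot: [-3.139, -0.006, 0.078]
contact_force: [0.4, -0.1, -0.6]
grip_width: 7.7
finger_force: 30.0
```

```bash
python3 -c "
from h import *
im=over(-42,160); cv2.imwrite('pics/s8.png',im)"
```

```text
edge 57.0 slope 0.001
end row 336.89
at [506.7 302.1 162.1] 0.078 spin 3.75 then xyz units [2.521 7.534 0.026]
```

Request:
jog_arm(
  targets=[
    {"xyz":[0,0,0],"spin":1},
    {"xyz":[0,0,0],"spin":1},
    {"xyz":[0,0,0],"spin":1},
    {"xyz":[0,0,0],"spin":0.75},
    {"xyz":[0.18,0.54,0],"spin":0},
    {"xyz":[0.18,0.54,0],"spin":0},
    {"xyz":[0.18,0.54,0],"spin":0},
    {"xyz":[0.18,0.54,0],"spin":0},
    {"xyz":[0.18,0.54,0],"spin":0},
    {"xyz":[0.18,0.54,0],"spin":0},
  ],
)

```text
time: 43.35
tool_pos: [511.9, 27.5, 159.4]
tcp_rot: [3.141, 0.003, -0.297]
contact_force: [0.6, -0.2, -0.4]
grip_width: 7.9
finger_force: 30.0
```

Request:
jog_arm(
  targets=[
    {"xyz":[0.18,0.54,0],"spin":0},
    {"xyz":[0.18,0.54,0],"spin":0},
    {"xyz":[0.18,0.54,0],"spin":0},
    {"xyz":[0.18,0.54,0],"spin":0},
    {"xyz":[0.18,0.54,0],"spin":0},
    {"xyz":[0.18,0.54,0],"spin":0},
    {"xyz":[0.18,0.54,0],"spin":0},
    {"xyz":[0.18,0.51,0],"spin":0},
    {"xyz":[0,0,0],"spin":0},
    {"xyz":[0,0,0],"spin":0},
  ],
)

```text
time: 44.6
tool_pos: [521.9, -332.1, 159.3]
tcp_rot: [-3.14, 0.003, -0.298]
contact_force: [0.0, -0.1, -0.1]
grip_width: 7.7
finger_force: 30.0
```

```bash
python3 -c "
from h import *
im=over(-42,104); cv2.imwrite('pics/s9.png',im)"
```

```text
edge 57.3 slope 0.001
end row 336.89
at [ 522.2 -331.8  159.9] -0.297 spin 0.0 then xyz units [0.018 0.013 0.698]
```

Request:
jog_arm(
  targets=[
    {"xyz":[0.018,0.01,0.1],"spin":0},
    {"xyz":[0,0,0.2],"spin":0},
    {"xyz":[0,0,0.2],"spin":0},
    {"xyz":[0,0,0.15],"spin":0},
    {"xyz":[0,0,0.05],"spin":0},
    {"xyz":[0,0,0],"spin":0},
    {"xyz":[0,0,0],"spin":0},
    {"xyz":[0,0,0],"spin":0},
    {"xyz":[0,0,0],"spin":0},
    {"xyz":[0,0,0],"spin":0},
  ],
)

```text
time: 45.9
tool_pos: [523.9, -334.3, 105.2]
tcp_rot: [3.142, -0.0, -0.297]
contact_force: [-0.6, 0.5, -1.2]
grip_width: 8.0
finger_force: 30.0
```

```bash
python3 -c "
from h import *
im=over(-42,50); cv2.imwrite('pics/s10.png',im)
# gel lower edge, bottom at z=104-39=65
cv2.imwrite('pics/p3.png',crop(im,225,230,325,350,5))"
```

```text
edge 57.2 slope 0.001
end row 336.88
at [ 523.9 -334.3  105.2] -0.297 spin -0.01 then xyz units [-0.011 -0.011  0.69 ]
```

View pics/p3.png

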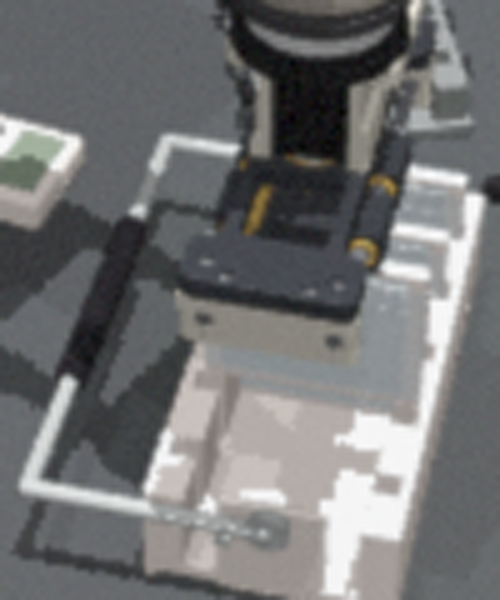

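The gel hovers over slot 1, its lower right corner at about (417,404) in the crop. The seated gels' right ends are at (470,182), (448,237) and (430,273). I check this with rays.

Run:
```python
from h import *
ex,ey=axes(); g=lambda x,y:(225+(x+.5)/5-.5,230+(y+.5)/5-.5)
for p,z in(((417,404),66),((200,366),66),((470,181),90),((449,236),90),((432,276),90)):
    P=onz('side',*g(*p),z)-C; print((P@ex).round(1),(P@ey).round(1))
im=cv2.imread('pics/s10.png');g2=cv2.cvtColor(im,6)
```

```text
50.8 -45.8
-50.8 -45.9
52.7 82.0
49.3 41.2
46.2 12.6
```

Request:
jog_arm(
  targets=[
    {"xyz":[-0.01,-0.006,0.06],"spin":0},
    {"xyz":[0,0,0.06],"spin":0},
    {"xyz":[0,0,0.06],"spin":0},
    {"xyz":[0,0,0.06],"spin":0},
    {"xyz":[0,0,0.08],"spin":0},
    {"xyz":[0,0,0.08],"spin":0},
    {"xyz":[0,0,0.09],"spin":0},
    {"xyz":[0,0,0.09],"spin":0},
    {"xyz":[0,0,0.07],"spin":0},
    {"xyz":[0,0,0.04],"spin":0},
  ],
)

```text
time: 47.2
tool_pos: [523.1, -333.5, 49.4]
tcp_rot: [-3.141, 0.0, -0.297]
contact_force: [0.5, -0.5, -1.0]
grip_width: 7.7
finger_force: 30.0
```

Request:
jog_arm(
  targets=[
    {"xyz":[0,0,0],"spin":0},
    {"xyz":[0,0,0],"spin":0},
    {"xyz":[0,0,0],"spin":0},
    {"xyz":[0,0,0],"spin":0},
    {"xyz":[0,0,-0.3],"spin":0},
    {"xyz":[0,0,-0.5],"spin":0},
    {"xyz":[0,0,-0.6],"spin":-0.75},
    {"xyz":[0,0,0],"spin":-1},
    {"xyz":[0,0,0],"spin":-1},
    {"xyz":[0,0,0],"spin":-1},
  ],
  gripper=26,
)

```text
time: 48.45
tool_pos: [523.2, -333.5, 162.2]
tcp_rot: [3.141, -0.0, 0.081]
contact_force: [0.4, 0.1, 0.1]
grip_width: 23.9
finger_force: 0.0
```

Run:
```python
from h import *
np.set_printoptions(precision=4,suppress=True)
t=bot.capture('top');s=bot.capture('side');cv2.imwrite('pics/t11.png',t);cv2.imwrite('pics/s11.png',s)
for b in rects(t,(138,205,160,262),(238,)*3,(255,)*3):
    e=ends(b); p=[onz('top',*x,90) for x in e]; d=p[1]-p[0]
    print((sum(p)/2)[:2],np.linalg.norm(d),np.degrees(np.arctan(d[1]/d[0])))
for b in rects(s,(240,145,300,170),(185,)*3,(255,)*3,8):
    p=[onz('side',*x,90) for x in ends(b)];d=p[1]-p[0];print('side',(sum(p)/2)[:2],np.linalg.norm(d))
plan(503.3,346.0,49,0.078)
```

```text
[504.4951 346.4654] 97.8313986923458 3.9477859034163036
at [ 523.2 -333.5  162. ] 0.079 spin 0.01 then xyz units [ 0.414 -8.488  1.413]
```

Request:
jog_arm(
  targets=[
    {"xyz":[0.035,-0.71,0],"spin":0},
    {"xyz":[0.035,-0.71,0],"spin":0},
    {"xyz":[0.035,-0.71,0],"spin":0},
    {"xyz":[0.035,-0.71,0],"spin":0},
    {"xyz":[0.035,-0.71,0],"spin":0},
    {"xyz":[0.035,-0.71,0],"spin":0},
    {"xyz":[0.035,-0.71,0],"spin":0},
    {"xyz":[0.035,-0.71,0],"spin":0},
    {"xyz":[0.035,-0.71,0],"spin":0},
    {"xyz":[0.035,-0.71,0],"spin":0},
  ],
  gripper=28,
)

```text
time: 49.8
tool_pos: [506.8, 236.8, 162.2]
tcp_rot: [-3.141, -0.001, 0.075]
contact_force: [0.5, -0.2, -0.2]
grip_width: 25.8
finger_force: 0.0
```

Request:
jog_arm(
  targets=[
    {"xyz":[0.035,-0.7,0],"spin":0},
    {"xyz":[0.025,-0.68,0],"spin":0},
    {"xyz":[0,0,0],"spin":0},
    {"xyz":[0,0,0.2],"spin":0},
    {"xyz":[0,0,0.2],"spin":0},
    {"xyz":[0,0,0],"spin":0},
    {"xyz":[0,0,0],"spin":0},
    {"xyz":[0,0,0],"spin":0},
    {"xyz":[0,0,0],"spin":0},
    {"xyz":[0,0,0],"spin":0},
  ],
)

```text
time: 51.05
tool_pos: [503.3, 345.4, 130.2]
tcp_rot: [-3.141, -0.001, 0.078]
contact_force: [-1.0, -0.2, 0.3]
grip_width: 26.1
finger_force: 0.0
```

```bash
python3 -c "
from h import *
plan(503.3,346,49,.078)"
```

```text
at [503.3 345.4 130.2] 0.078 spin -0.0 then xyz units [ 1.000e-03 -7.000e-03  1.015e+00]
```

Request:
jog_arm(
  targets=[
    {"xyz":[0,-0.007,0.3],"spin":0},
    {"xyz":[0,0,0.3],"spin":0},
    {"xyz":[0,0,0.3],"spin":0},
    {"xyz":[0,0,0.115],"spin":0},
    {"xyz":[0,0,0],"spin":0},
    {"xyz":[0,0,0],"spin":0},
    {"xyz":[0,0,0],"spin":0},
    {"xyz":[0,0,0],"spin":0},
    {"xyz":[0,0,0],"spin":0},
    {"xyz":[0,0,0],"spin":0},
  ],
)

```text
time: 52.3
tool_pos: [503.2, 345.9, 48.8]
tcp_rot: [-3.141, -0.0, 0.078]
contact_force: [-0.5, 0.6, -0.6]
grip_width: 25.8
finger_force: 0.0
```

Request:
jog_arm(
  targets=[
    {"xyz":[0,0,0],"spin":0},
    {"xyz":[0,0,0],"spin":0},
    {"xyz":[0,0,0],"spin":0},
    {"xyz":[0,0,0],"spin":0},
    {"xyz":[0,0,0],"spin":0},
    {"xyz":[0,0,-0.1],"spin":0},
    {"xyz":[0,0,-0.4],"spin":0},
    {"xyz":[0,0,-0.5],"spin":0},
    {"xyz":[0,0,-0.4],"spin":0},
    {"xyz":[0,0,0],"spin":0},
  ],
  gripper=0,
)

```text
time: 53.55
tool_pos: [504.5, 346.7, 164.0]
tcp_rot: [-3.139, -0.006, 0.078]
contact_force: [-0.5, -0.3, -0.9]
grip_width: 7.6
finger_force: 30.0
```

```bash
python3 -c "
from h import *
im=over(-84,160); cv2.imwrite('pics/s12.png',im)"
```

```text
edge 57.0 slope 0.001
end row 336.88
at [503.4 346.1 161.7] 0.078 spin 3.75 then xyz units [2.72  8.572 0.021]
```

Request:
jog_arm(
  targets=[
    {"xyz":[0,0,0],"spin":1},
    {"xyz":[0,0,0],"spin":1},
    {"xyz":[0,0,0],"spin":1},
    {"xyz":[0,0,0],"spin":0.75},
    {"xyz":[0.19,0.61,0],"spin":0},
    {"xyz":[0.19,0.61,0],"spin":0},
    {"xyz":[0.19,0.61,0],"spin":0},
    {"xyz":[0.19,0.61,0],"spin":0},
    {"xyz":[0.19,0.61,0],"spin":0},
    {"xyz":[0.19,0.61,0],"spin":0},
  ],
)

```text
time: 54.85
tool_pos: [503.4, 37.7, 159.1]
tcp_rot: [3.141, 0.003, -0.297]
contact_force: [0.2, 0.6, -2.2]
grip_width: 8.0
finger_force: 30.0
```

Request:
jog_arm(
  targets=[
    {"xyz":[0.19,0.61,0],"spin":0},
    {"xyz":[0.19,0.61,0],"spin":0},
    {"xyz":[0.19,0.61,0],"spin":0},
    {"xyz":[0.19,0.61,0],"spin":0},
    {"xyz":[0.19,0.61,0],"spin":0},
    {"xyz":[0.19,0.61,0],"spin":0},
    {"xyz":[0.19,0.61,0],"spin":0},
    {"xyz":[0.25,0.64,0],"spin":0},
    {"xyz":[0,0,0],"spin":0},
    {"xyz":[0,0,0],"spin":0},
  ],
)

```text
time: 56.1
tool_pos: [509.6, -372.4, 158.8]
tcp_rot: [-3.14, 0.003, -0.298]
contact_force: [-0.5, 0.5, -0.9]
grip_width: 8.0
finger_force: 30.0
```

```bash
python3 -c "
from h import *
im=over(-84,104); cv2.imwrite('pics/s13.png',im)"
```

```text
edge 57.3 slope 0.001
end row 336.89
at [ 510.  -372.   159.3] -0.297 spin 0.0 then xyz units [0.018 0.013 0.691]
```

Request:
jog_arm(
  targets=[
    {"xyz":[0.006,0.002,0.1],"spin":0},
    {"xyz":[0,0,0.2],"spin":0},
    {"xyz":[0,0,0.2],"spin":0},
    {"xyz":[0,0,0.15],"spin":0},
    {"xyz":[0,0,0.05],"spin":0},
    {"xyz":[0,0,0],"spin":0},
    {"xyz":[0,0,0],"spin":0},
    {"xyz":[0,0,0],"spin":0},
    {"xyz":[0,0,0],"spin":0},
    {"xyz":[0,0,0],"spin":0},
  ],
)

```text
time: 57.4
tool_pos: [510.9, -373.7, 104.9]
tcp_rot: [3.142, -0.0, -0.297]
contact_force: [-0.4, -0.5, -1.4]
grip_width: 7.8
finger_force: 30.0
```

```bash
python3 -c "
from h import *
im=over(-84,50); cv2.imwrite('pics/s14.png',im)
# gel lower edge, bottom at z=104-39=65
cv2.imwrite('pics/p4.png',crop(im,225,230,325,350,5))"
```

```text
edge 57.2 slope 0.001
end row 336.88
at [ 510.8 -373.7  104.8] -0.297 spin -0.01 then xyz units [ 0.001 -0.004  0.684]
```

View pics/p4.png

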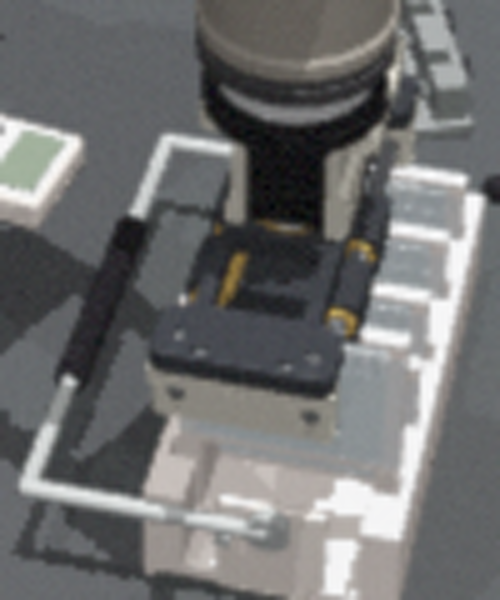

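The last gel is aligned over slot 0 to within 0.4 mm. I lower and release it.

Request:
jog_arm(
  targets=[
    {"xyz":[0,-0.002,0.06],"spin":0},
    {"xyz":[0,0,0.06],"spin":0},
    {"xyz":[0,0,0.06],"spin":0},
    {"xyz":[0,0,0.06],"spin":0},
    {"xyz":[0,0,0.08],"spin":0},
    {"xyz":[0,0,0.08],"spin":0},
    {"xyz":[0,0,0.09],"spin":0},
    {"xyz":[0,0,0.09],"spin":0},
    {"xyz":[0,0,0.065],"spin":0},
    {"xyz":[0,0,0.04],"spin":0},
  ],
)

```text
time: 58.7
tool_pos: [510.8, -373.4, 49.4]
tcp_rot: [-3.141, 0.0, -0.297]
contact_force: [0.5, -0.0, -1.3]
grip_width: 7.7
finger_force: 30.0
```

Request:
jog_arm(
  targets=[
    {"xyz":[0,0,0],"spin":0},
    {"xyz":[0,0,0],"spin":0},
    {"xyz":[0,0,0],"spin":0},
    {"xyz":[0,0,0],"spin":0},
    {"xyz":[0,0,-0.3],"spin":0},
    {"xyz":[0,0,-0.5],"spin":0},
    {"xyz":[0,0,-0.6],"spin":0},
    {"xyz":[0,-0.5,0],"spin":0},
    {"xyz":[0,-0.5,0],"spin":0},
    {"xyz":[0,-0.5,0],"spin":0},
  ],
  gripper=26,
)

```text
time: 59.95
tool_pos: [546.2, -257.7, 162.2]
tcp_rot: [3.142, -0.001, -0.298]
contact_force: [0.8, -0.4, -0.7]
grip_width: 23.6
finger_force: 0.0
```

Request:
jog_arm(
  targets=[
    {"xyz":[0,-0.6,0],"spin":-1},
    {"xyz":[0,-0.6,0],"spin":-1},
    {"xyz":[0,-0.6,0],"spin":-1},
    {"xyz":[0,-0.6,0],"spin":-1},
    {"xyz":[0,-0.6,0],"spin":-1},
    {"xyz":[0,0,0],"spin":-1},
    {"xyz":[0,0,0],"spin":-1},
    {"xyz":[0,0,0],"spin":-1},
    {"xyz":[0,0,0],"spin":-1},
    {"xyz":[0,0,0],"spin":-1},
  ],
)

```text
time: 61.2
tool_pos: [569.1, -22.3, 162.1]
tcp_rot: [3.141, -0.0, 0.706]
contact_force: [-0.4, 0.1, 0.0]
grip_width: 23.9
finger_force: 0.0
```

Run:
```python
from h import *
np.set_printoptions(precision=2,suppress=True)
ex,ey=axes(); im=over(0,160); t=bot.capture('top');cv2.imwrite('pics/s15.png',im);cv2.imwrite('pics/t15.png',t)
for b in rects(im,(225,255,275,330),(0,0,0),(70,70,70),20): print(ends(b),[ (lambda P:(P@ex,P@ey))(onz('side',*x,50)-C) for x in ends(b)])
for b in rects(t,(340,230,390,285),(0,0,0),(60,60,60),20): print('top',ends(b),[ (lambda P:(P@ex,P@ey))(onz('top',*x,50)-C) for x in ends(b)])
cv2.imwrite('pics/p5.png',np.hstack([crop(im,220,235,330,355,3.6),crop(t,310,180,422,300,3.6)])[:,:800])
plan(*(C-107*ex)[:2],120,A+np.pi/2)
```

```text
edge 57.2 slope 0.001
end row 336.87
at [569.  -22.2 162. ] 0.71 spin 10.07 then xyz units [0.59 3.36 0.03]
(array([254.99, 268.93]), array([233.09, 324.17])) [(np.float64(-107.35894964649566), np.float64(76.70138520939778)), (np.float64(-107.04716293221072), np.float64(-110.59155002311307))]
top (array([338.87, 254.96]), array([375.46, 266.84])) [(np.float64(-110.07753138092268), np.float64(57.016364918626664)), (np.float64(-110.48227760983244), np.float64(-55.00549264439678))]
at [569.1 -22.2 162. ] 0.704 spin -5.71 then xyz units [-3.35 -0.75  0.53]
```

View pics/p5.png

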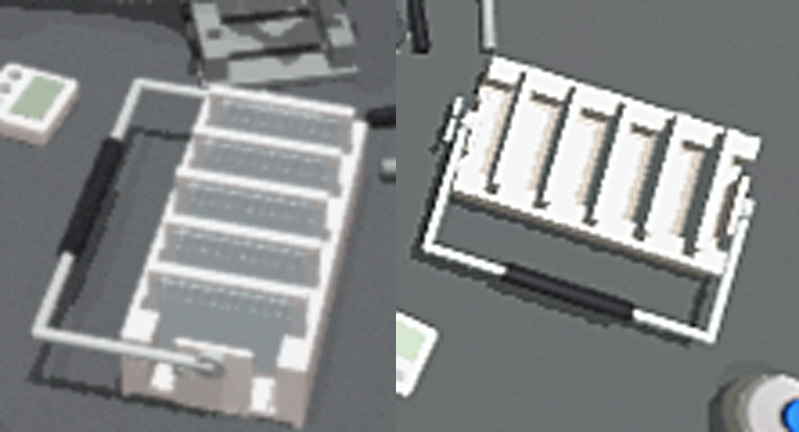

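All five gels stand fully down with tops level, and the folded grip sits at own (-110,0), z 50. Now I fetch the handle.

Request:
jog_arm(
  targets=[
    {"xyz":[0,0,0],"spin":-1},
    {"xyz":[0,0,0],"spin":-1},
    {"xyz":[0,0,0],"spin":-1},
    {"xyz":[0,0,0],"spin":-1},
    {"xyz":[0,0,0],"spin":-1},
    {"xyz":[0,0,0],"spin":-0.7},
    {"xyz":[-0.56,-0.13,0],"spin":0},
    {"xyz":[-0.56,-0.13,0],"spin":0},
    {"xyz":[-0.56,-0.13,0],"spin":0},
    {"xyz":[-0.56,-0.13,0],"spin":0},
  ],
  gripper=40,
)

```text
time: 62.55
tool_pos: [476.0, -182.5, 162.1]
tcp_rot: [3.141, 0.0, 1.271]
contact_force: [0.4, -1.1, 0.4]
grip_width: 36.8
finger_force: 0.0
```

Request:
jog_arm(
  targets=[
    {"xyz":[-0.56,-0.13,0],"spin":0},
    {"xyz":[-0.55,-0.13,0],"spin":0},
    {"xyz":[0,0,0],"spin":0},
    {"xyz":[0,0,0.2],"spin":0},
    {"xyz":[0,0,0.3],"spin":0},
    {"xyz":[0,0,0.2],"spin":0},
    {"xyz":[0,0,0],"spin":0},
    {"xyz":[0,0,0],"spin":0},
    {"xyz":[0,0,0],"spin":0},
    {"xyz":[0,0,0],"spin":0},
  ],
)

```text
time: 63.8
tool_pos: [431.0, -260.3, 106.5]
tcp_rot: [3.141, 0.0, 1.273]
contact_force: [-0.2, -0.1, 0.4]
grip_width: 36.8
finger_force: 0.0
```

```bash
python3 -c "
from h import *
ex,ey=axes();p=C-109.5*ex; over(0,60); plan(p[0],p[1],38,A+np.pi/2)"
```

```text
edge 57.2 slope 0.002
end row 336.92
at [ 430.9 -260.2  106.3] 1.273 spin 15.69 then xyz units [1.371 0.01  0.579]
at [ 430.9 -260.2  106.3] 1.273 spin -0.01 then xyz units [-0.005 -0.001  0.854]
```

Request:
jog_arm(
  targets=[
    {"xyz":[0,0,0.2],"spin":0},
    {"xyz":[0,0,0.2],"spin":0},
    {"xyz":[0,0,0.2],"spin":0},
    {"xyz":[0,0,0.15],"spin":0},
    {"xyz":[0,0,0.1],"spin":0},
    {"xyz":[0,0,0],"spin":0},
    {"xyz":[0,0,0],"spin":0},
    {"xyz":[0,0,0],"spin":0},
    {"xyz":[0,0,0],"spin":0},
    {"xyz":[0,0,0],"spin":0},
  ],
)

```text
time: 65.1
tool_pos: [430.8, -260.2, 38.1]
tcp_rot: [3.141, 0.0, 1.273]
contact_force: [-0.5, 0.1, -0.2]
grip_width: 36.9
finger_force: 0.0
```

Request:
jog_arm(
  targets=[
    {"xyz":[0,0,0],"spin":0},
    {"xyz":[0,0,0],"spin":0},
    {"xyz":[0,0,0],"spin":0},
    {"xyz":[0,0,0],"spin":0},
    {"xyz":[0,0,0],"spin":0},
    {"xyz":[0,0,0],"spin":0},
    {"xyz":[0,0,0],"spin":0},
    {"xyz":[0,0,0],"spin":0},
    {"xyz":[0,0,0],"spin":0},
    {"xyz":[0,0,0],"spin":0},
  ],
  gripper=0,
)

```text
time: 66.35
tool_pos: [430.6, -260.1, 37.8]
tcp_rot: [-3.141, -0.0, 1.273]
contact_force: [-3.3, 0.4, 1.2]
grip_width: 15.0
finger_force: 30.0
```

Gripped on the bar. I raise it along the arc.

Request:
jog_arm(
  targets=[
    {"xyz":[0,0.007,-0.137],"spin":0},
    {"xyz":[0,0.021,-0.136],"spin":0},
    {"xyz":[0,0.034,-0.134],"spin":0},
    {"xyz":[0,0.047,-0.129],"spin":0},
    {"xyz":[0,0.06,-0.124],"spin":0},
    {"xyz":[0,0.073,-0.118],"spin":0},
    {"xyz":[0,0.083,-0.109],"spin":0},
    {"xyz":[0,0.094,-0.101],"spin":0},
    {"xyz":[0,0.104,-0.09],"spin":0},
    {"xyz":[0,0.111,-0.08],"spin":0},
  ],
)

```text
time: 67.6
tool_pos: [476.9, -274.0, 132.8]
tcp_rot: [-3.136, -0.0, 1.273]
contact_force: [-13.4, 4.1, 11.7]
grip_width: 14.8
finger_force: 30.0
```

Request:
jog_arm(
  targets=[
    {"xyz":[0,0,0],"spin":0},
    {"xyz":[0,0,0],"spin":0},
    {"xyz":[0,0.06,-0.035],"spin":0},
    {"xyz":[0,0.06,-0.034],"spin":0},
    {"xyz":[0,0.125,-0.056],"spin":0},
    {"xyz":[0,0.13,-0.043],"spin":0},
    {"xyz":[0,0.13,-0.03],"spin":0},
    {"xyz":[0,0.13,-0.016],"spin":0},
    {"xyz":[0,0.09,-0.004],"spin":0},
    {"xyz":[0,0,0],"spin":0},
  ],
  gripper=24,
)

```text
time: 68.85
tool_pos: [534.7, -292.0, 147.7]
tcp_rot: [-3.141, -0.0, 1.273]
contact_force: [-0.3, 0.1, 0.1]
grip_width: 22.0
finger_force: 0.2
```

```bash
python3 -c "
from h import *
o=bot.get_obs();print(o['contact_force'].round(1),o['tool_pos'].round(1))
im=over(0,141); cv2.imwrite('pics/s16.png',im)"
```

```text
[-0.3  0.1  0.1] [ 534.7 -292.   147.7]
edge 59.0 slope -0.309
end row 336.81
at [ 534.6 -292.   147.7] 1.273 spin 15.7 then xyz units [0.015 0.009 0.084]
```

Request:
jog_arm(
  targets=[
    {"xyz":[0,0,0],"spin":0},
    {"xyz":[0,0,0],"spin":0},
    {"xyz":[0,0,0],"spin":0},
    {"xyz":[0,0,-0.2],"spin":0},
    {"xyz":[0,0,-0.3],"spin":0},
    {"xyz":[0,0,-0.4],"spin":0},
    {"xyz":[0.4,-0.3,-0.2],"spin":0},
    {"xyz":[0.5,-0.4,0],"spin":0},
    {"xyz":[0.5,-0.4,0],"spin":0},
    {"xyz":[0.5,-0.4,0],"spin":0},
  ],
  gripper=40,
)

```text
time: 70.15
tool_pos: [464.1, -110.2, 237.3]
tcp_rot: [3.14, -0.0, 1.272]
contact_force: [0.2, 1.3, 0.5]
grip_width: 36.8
finger_force: 0.0
```

Request:
jog_arm(
  targets=[
    {"xyz":[0.5,-0.4,0],"spin":0},
    {"xyz":[0.5,-0.4,0],"spin":0},
    {"xyz":[0.5,-0.4,0],"spin":0},
    {"xyz":[0,0,0],"spin":0},
    {"xyz":[0,0,0],"spin":0},
    {"xyz":[0,0,0],"spin":0},
    {"xyz":[0,0,0],"spin":0},
    {"xyz":[0,0,0],"spin":0},
    {"xyz":[0,0,0],"spin":0},
    {"xyz":[0,0,0],"spin":0},
  ],
)

```text
time: 71.4
tool_pos: [408.1, 31.3, 235.9]
tcp_rot: [-3.141, -0.0, 1.273]
contact_force: [-0.6, -0.1, -0.3]
grip_width: 36.9
finger_force: 0.0
```

Run:
```python
from h import *
np.set_printoptions(precision=2,suppress=True)
ex,ey=axes(); im=over(0,160); t=bot.capture('top');cv2.imwrite('pics/s17.png',im);cv2.imwrite('pics/t17.png',t)
gs=rects(im,(270,235,310,290),(0,0,0),(65,65,65),20);gt=rects(t,(350,200,400,240),(0,0,0),(60,60,60),20)
print([ends(b) for b in gs],[ends(b) for b in gt])
for b in gt:
  for c in gs:
    p,e=tri(sum(ends(b))/2,sum(ends(c))/2); P=p-C; print(P@ex,P@ey,P[2],e)
cv2.imwrite('pics/p6.png',np.hstack([crop(im,220,235,330,355,3.6),crop(t,310,180,422,300,3.6)])[:,:800])
```

```text
edge 59.2 slope 0.006
end row 336.82
at [408.1  31.3 236. ] 1.273 spin 15.69 then xyz units [2.71 3.41 0.95]
[(array([295.34, 245.94]), array([286.1 , 278.77]))] [(array([355.63, 213.03]), array([394.83, 226.83]))]
0.6137230624518306 0.41285925394853756 161.018955692781 4.4244366487717945
```

View pics/p6.png

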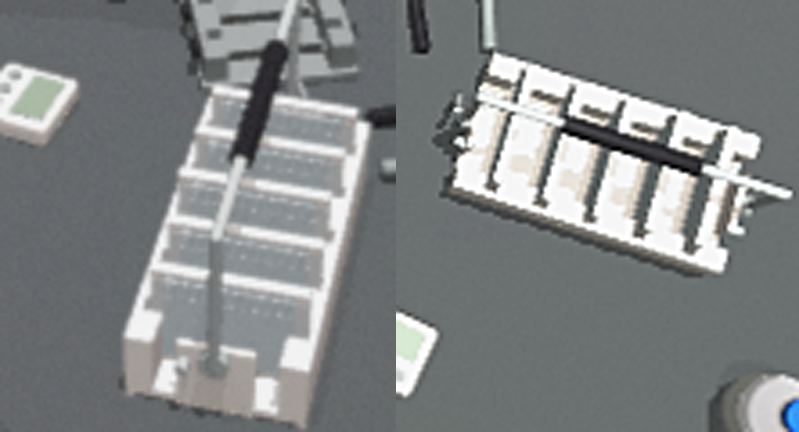

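The handle is upright (grip at own x +0.6, z 161), all five gels are seated and level, the rack is flat, and the arm is clear. Handing in.

```bash
python3 -c "
from plant import bot
print(bot.close_job())"
```

```text
the job is handed in; nothing more can be done
None
```

I've handed the job in: all five cassettes stand fully down in the rack's five slots, the carry handle is back up and upright at its stop, and I didn't move anything else on the bench. The hand-in gave no verdict, so this rests on my last camera check, when the rack stood flat and had shifted about 2 mm.

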